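Set up the table caddy for lunch and put the wrong spice back

TASK

Get the table caddy ready for lunch: the pepper mill, the small dropper bottle and the herb jar (black label with green leaves, now in the white spice tray) must each stand upright and fully down in the caddy well that fits them, the mill in the wide well, the herb jar in the medium one and the dropper bottle in the narrow one. The jar with the navy-blue label that is in the caddy now is the wrong one: it ends upright in the spice tray, in the pocket the herb jar came from. Do not tip any of these four over on the way, and leave the other two spice jars standing in their pockets.

Things in the scene. Friction and masses are not known exactly. Their poses are not given: they have to be found in the camera images.
- pepper_mill: Brown wooden pepper mill, 190 mm tall, 58 mm across its foot (the foot is the widest part), turned head 50 mm across between 138 and 179 mm above the foot, good to grip at about 157 mm; small metal nut on top; about 0.2 kg. Stands on the worktop. Origin: centre of the underside, z up.
- dropper_bottle: Small amber dropper bottle with a white label and a black rubber dropper top: straight body 33 mm across up to 65 mm high, collar 24 mm across up to 77 mm, rubber bulb up to 102 mm; about 0.07 kg. Stands on the worktop. Origin: centre of the underside, z up; good to grip at about 52 mm.
- herb_jar: Glass spice jar, 41 mm across and 105 mm tall (the glass runs up to 84 mm, the 40 mm wide dark lid above it), about 0.11 kg. Origin: centre of the underside, z up; good to grip at about 80 mm. Black label with green leaves, plain black lid. Stands in one of the three pockets of the spice tray.
- navy_jar: Glass spice jar, 41 mm across and 105 mm tall (the glass runs up to 84 mm, the 40 mm wide dark lid above it), about 0.11 kg. Origin: centre of the underside, z up; good to grip at about 80 mm. Navy-blue and white label, dark lid with a blue mark on top. Stands in the medium well of the caddy at the start; it is the only thing in the caddy.
- plain_jar_a: One of two spice jars alike, with a white label with a red band and brown roots, and a cream-coloured disc on top of the dark lid: stands in a pocket of the spice tray and stays there. Sizes as the herb jar: 41 mm across, 105 mm tall. Origin: centre of the underside, z up.
- plain_jar_b: One of two spice jars alike, with a white label with a red band and brown roots, and a cream-coloured disc on top of the dark lid: stands in a pocket of the spice tray and stays there. Sizes as the herb jar: 41 mm across, 105 mm tall. Origin: centre of the underside, z up.
- insert_narrow: Fixed pale wood block 82 x 82 x 35 mm in the dark wooden caddy, with one round well: bore 41 mm, 25 mm deep (floor 10 mm above the underside), mouth bevelled by 4 mm; takes the dropper bottle. Origin: centre of the underside, on the well's axis, 8 mm above the worktop; z up, y along the row. Three such blocks stand in one row, 84 mm apart, in any order.
- insert_medium: Fixed pale wood block 82 x 82 x 35 mm in the dark wooden caddy, with one round well: bore 51 mm, 25 mm deep (floor 10 mm above the underside), mouth bevelled by 4 mm; takes a spice jar. Origin: centre of the underside, on the well's axis, 8 mm above the worktop; z up, y along the row. The caddy's long sides are 40 mm high. A wall cabinet hangs overhead, x > 0.63, y < 0.06, z > 0.59 m.
- insert_wide: Fixed pale wood block 82 x 82 x 35 mm in the dark wooden caddy, with one round well: bore 68 mm, 25 mm deep (floor 10 mm above the underside), mouth bevelled by 4 mm; takes the pepper mill. Origin: centre of the underside, on the well's axis, 8 mm above the worktop; z up, y along the row. The caddy's ends, past the row, rise to 80 mm: carry things over them.
- spice_tray: White fixed spice tray, 68 x 192 x 35 mm, open on top, walls, dividers and floor 6 mm thick: three pockets in a row along its y axis, 56 mm square inside, centred at y = -62, 0, +62 mm, each with a jar at the start. Origin: centre of the underside, on the worktop; z up. Bare worktop between tray and caddy. A cooker hood hangs overhead, x > 0.49, y > 0.12, z > 0.75 m.
Not all that is in view belongs to the job. Leave any purple or yellow look-alike of the plain_jar_a alone.

How it is judged:
By the outcome, as a careful person would: the job done as asked, in the order asked, and still so for the second after the job is handed in, with the robot touching nothing.
It also fails if it takes over 112 s, if anything falls off the work surface, if the arm or the gripper's body presses on something with over 40 N, if the wrist force passes 120 N, or if a joint passes its speed limit or range.

ROBOT

A 6-joint arm with a two-finger parallel gripper is mounted at the origin on a cart in front of the work surface, level with it; the furniture and walls round the work are solid. World frame = base frame: x ahead of the robot, y to its left, z up, the work surface at z = 0. Lengths are in m, angles in rad, forces in N, time in s.
With the tool pointing down it reaches from about 0.35 to 0.725 m from the base axis. Payload 4.3 kg.
Tool frame: the origin (TCP) lies at the very end of the fingers, on their centre line; the grasp point (between the pads) lies 19 mm behind it (arm.tcp_to_grasp is the distance from the TCP to the grasp point, in m); z points along the fingers, y is the direction in which the jaws open and shut (so a half turn about z gives the same grasp; the last joint's range is limited). The gripper opens to 85 mm and grips with 20 to 120 N. Pads are 22 mm wide; open, the fingers measure 114 mm over their backs; the gripper's body (76 mm by 85 mm) begins 54 mm behind the grasp point. The pads swing forward as they close: fully open they stand 13 mm farther back than shut.
Start: joints at [-1.423, 0.377, 0.081, 1.274, 0, 1.46], TCP at [0.147, -0.556, 0.194] pointing down, gripper open.
Joint ranges: [-2.72, 2.72], [-0.84, 1.66], [-1.02, 1.22], [-1.77, 2.12], [-1.37, 1.28], [-3.14, 3.14]. Speed limits (rad/s): [2.57, 2.57, 3.14, 3.14, 3.14, 3.14].

INTERFACE

Orientations are given as [roll, pitch, yaw] about the fixed x, y, z axes, in that order (R = Rz(yaw) Ry(pitch) Rx(roll)).
In Python, from cell import readout, cams, job, arm gives the robot as it stands.
- The arm moves only by the shell command python3 -m pendant 'ROWS'. ROWS is JSON, a list of rows, each a list of 5 numbers: the shift along the tool's x, y, z in mm, then the turn about the tool's z in degrees, then the opening in per cent of the stroke, from 0 (shut) to 100 (fully open). A call has 1 to 8 rows; each row is the pose to reach, as a shift and turn from the pose commanded when the call began, along the tool's axes at that moment; what a row does not reach only later rows make up. A row lasts 1/12 s, in which the tool goes at most 41.7 mm and 7.16 degrees, less where a joint would pass 70% of its speed; a pose out of reach is approached as far as the arm can. A call with a gripper value outside its range is refused whole. The fingers move at their own pace and stop on an object; the grip force is fixed at half the most. Time passes only in rows, so rows that repeat a pose let the fingers close. It gives the time, the measured TCP pose, the force and the opening at its end, in the units of the state.
- readout.get_state(): the state, without advancing time (a new reading comes with each control period).
- cams.snapshot(name): name is "side" or "top"; returns (picture, depth): 384x512x3 uint8, blue, green, red; 384x512 float32, m along the optical axis (not along the pixel's ray), 0 where there is no reading.
- cams.camera_params(name): a dict with "fx", "fy", "cx", "cy" (pixels), "R" (3x3) and "t" (3): a world point X has camera coordinates R X + t. Camera axes: x right, y down, z forward; pixel columns grow to the right and rows downward; lengths in m; the calibration is good to about 2 mm. A picture is of the moment at which its call begins. camera_params takes no time and is no camera call.
- job.sign_off(): hands the job in, once; it reports no verdict.
The state is a dict: "time": time; "qpos": joint angles; "dq": joint speeds; "joint_efforts": joint torques, N m; "eef_pos": TCP position; "ee_rot": TCP orientation; "ft_force": force on the tool from outside, world axes, zero at the start; "wrist_torque": the same for the moment, N m; "opening": finger opening in m.
Only numpy, scipy, OpenCV 4.12 (cv2) and the standard library are available. Lean on these libraries where they do the work, as an engineer would, in place of code of your own. Each camera call takes 0.05 s, during which the arm holds its last target.

## Working session

There is one attempt and no reset: what is moved stays moved. The work goes in short steps, Python scripts to look and compute and a shell command to move; the robot and the scene stay as the last step left them, time stands still between calls to the robot, and variables do not carry over. Pictures are saved under pics/ and viewed, and the job is handed in when it is done.

```bash
ls; mkdir -p pics
python3 - <<'E'
from cell import readout,cams,job,arm
import cv2,numpy as np
s=readout.get_state(); print(s)
print(arm.tcp_to_grasp,[a for a in dir(arm) if a[0]!='_'])
for n in("side","top"):
    p,d=cams.snapshot(n); cv2.imwrite(f"pics/{n}0.png",p); np.save(f"pics/{n}0.npy",d); print(n,cams.camera_params(n))
E
```

```text
pics
{'time': 0.0, 'qpos': array([-1.42328680e+00,  3.78066896e-01,  7.96205416e-02,  1.27440868e+00,
        2.70166224e-05,  1.46051383e+00]), 'dq': array([-6.59159338e-05,  1.37146324e-03, -5.58918533e-04, -5.59147726e-04,
        1.76867116e-03, -9.52188374e-04]), 'joint_efforts': array([ 1.07846598e-03, -4.63600838e+01,  2.69876951e+01,  2.06142728e-02,
       -3.06619131e-04,  5.86533361e-06]), 'eef_pos': array([ 0.14650957, -0.55525778,  0.1930567 ]), 'ee_rot': array([-3.13954943e+00, -2.53431199e-04,  2.57791745e-01]), 'ft_force': array([ 0.31338191,  0.37631512, -0.11789767]), 'wrist_torque': array([-0.03119123,  0.06459014,  0.01818521]), 'opening': 0.08549465393344084}
0.0187 ['IKError', 'tcp_to_grasp']
side {'fx': 348.04127043167153, 'fy': 348.04127043167153, 'cx': 255.2620736810309, 'cy': 192.64611837161257, 'R': array([[-0.91066937, -0.41246211,  0.02358631],
       [-0.2036403 ,  0.39847557, -0.89428622],
       [ 0.35946062, -0.81920219, -0.4468734 ]]), 't': array([0.44745719, 0.15282543, 0.75106331])}
top {'fx': 467.9841388043775, 'fy': 467.9841388043775, 'cx': 249.92387466607198, 'cy': 188.942257885282, 'R': array([[ 0.02525928, -0.99961264, -0.01168524],
       [-0.99471368, -0.02396825, -0.09985099],
       [ 0.09953224,  0.01414563, -0.99493378]]), 't': array([-0.00119156,  0.46961735,  1.07713245])}
```

View pics/top0.png

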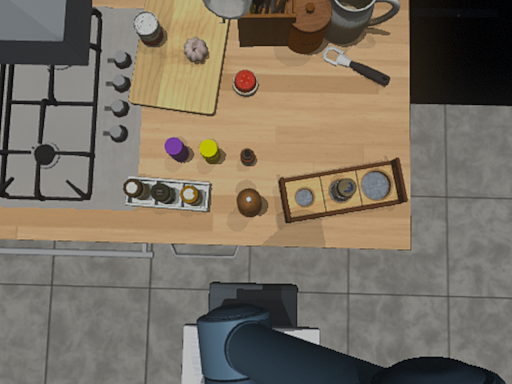

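View pics/side0.png

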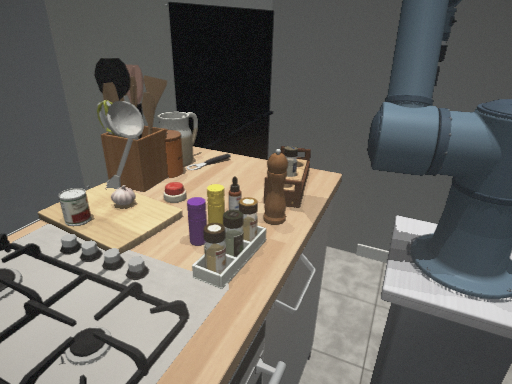

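```bash
cat > h.py <<'E'
from cell import readout,cams,job,arm
import cv2,numpy as np
def ray(n,u,v):
    c=cams.camera_params(n);R=np.array(c['R']);t=np.array(c['t'])
    o=-R.T@t; d=R.T@np.array([(u-c['cx'])/c['fx'],(v-c['cy'])/c['fy'],1.0]); return o,d
def onz(n,u,v,z):
    o,d=ray(n,u,v); return o+d*(z-o[2])/d[2]
def bydepth(n,u,v,D):
    o,d=ray(n,u,v); return o+d*D
def proj(n,X):
    c=cams.camera_params(n); p=c['R']@np.array(X)+c['t']; return c['fx']*p[0]/p[2]+c['cx'],c['fy']*p[1]/p[2]+c['cy']
def tri(n1,p1,n2,p2):
    o1,d1=ray(n1,*p1);o2,d2=ray(n2,*p2)
    A=np.stack([d1,-d2],1);k=np.linalg.lstsq(A,o2-o1,rcond=None)[0]
    a,b=o1+k[0]*d1,o2+k[1]*d2; return (a+b)/2,np.linalg.norm(a-b)
def togo(x,y,z,yaw=None):
    "shift in tool axes mm to world TCP target, turn about tool z in deg"
    s=readout.get_state(); from scipy.spatial.transform import Rotation as Ro
    R=Ro.from_euler('xyz',s['ee_rot']).as_matrix()
    sh=R.T@(np.array([x,y,z])-s['eef_pos'])*1000
    tn=None
    if yaw is not None:
        tn=-np.degrees((yaw-s['ee_rot'][2]+np.pi)%(2*np.pi)-np.pi)
    print('t',round(s['time'],2),'tcp',s['eef_pos'].round(4),'rot',s['ee_rot'].round(3),'q',s['qpos'].round(2),'F',s['ft_force'].round(1),'open',round(s['opening']*1000,1)); print('shift',sh.round(1),'turn',None if tn is None else round(tn,1))
def crop(n,x0,y0,x1,y1,k,f,img=None):
    if img is None: img,_=cams.snapshot(n)
    cv2.imwrite(f,cv2.resize(img[y0:y1,x0:x1],None,fx=k,fy=k,interpolation=cv2.INTER_CUBIC))
    return img
E
python3 - <<'E'
from h import *
im=cv2.imread('pics/top0.png');D=np.load('pics/top0.npy')
crop('top',110,125,425,235,2.5,'pics/c1.png',im)
s=cv2.imread('pics/side0.png'); crop('side',180,140,330,290,4,'pics/c2.png',s)
for nm,(u,v) in dict(nar=(304,197),nav=(343,187),wide=(376,184),mill=(249,200),drop=(248,155),j1=(133,186),j2=(161,190),j3=(190,194),pur=(175,148),yel=(209,150)).items():
    print(nm,bydepth('top',u,v,D[v,u]).round(4))
for n in('top','side'):print(n,ray(n,0,0)[0])
E
```

```text
nar [ 0.4536 -0.1169  0.0228]
nav [ 0.4682 -0.1889  0.126 ]
wide [ 0.4888 -0.2862  0.0191]
mill [0.4306 0.0093 0.1909]
drop [0.5395 0.0158 0.0848]
j1 [0.4607 0.2621 0.115 ]
j2 [0.4539 0.2021 0.1096]
j3 [0.4465 0.1383 0.1128]
pur [0.5473 0.1757 0.1084]
yel [0.5449 0.1012 0.1064]
top [ 0.35995549 -0.0051719   1.1185533 ]
side [0.16862929 0.73893465 0.46174603]
```

View pics/c1.png

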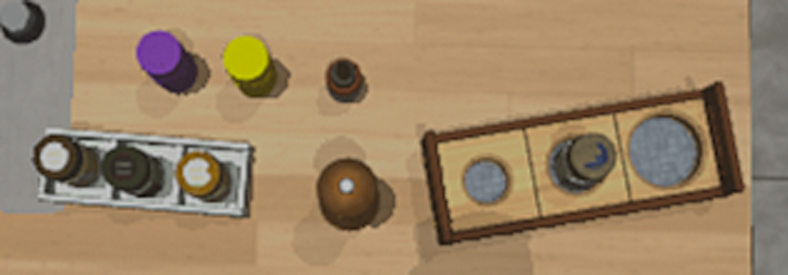

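View pics/c2.png

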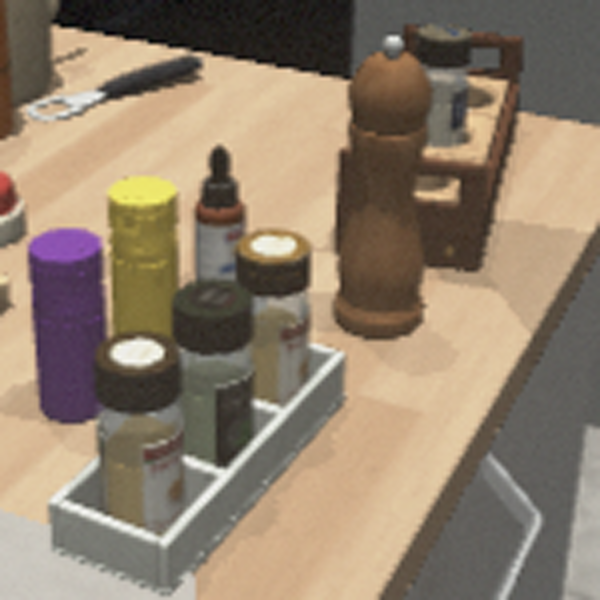

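Run:
```python
from h import *
im=cv2.imread('pics/top0.png');D=np.load('pics/top0.npy')
hsv=cv2.cvtColor(im,cv2.COLOR_BGR2HSV)
# wells: grey-blue floor
m=((hsv[...,1]<70)&(hsv[...,2]>80)&(im[...,0]>=im[...,2])).astype(np.uint8); m[:160]=0;m[215:]=0;m[:,:285]=0;m[:,400:]=0
n,l,st,c=cv2.connectedComponentsWithStats(m)
for i in range(1,n):
    if st[i,4]>60:
        cs,_=cv2.findContours((l==i).astype(np.uint8),0,1); h=cv2.convexHull(max(cs,key=len))
        e=cv2.fitEllipse(h); print('well',st[i],e,onz('top',*e[0],.018).round(4),'dia mm',np.array(e[1])/468*1100)
# pale blocks inside frame: polygon of bright wood
bright=((hsv[...,2]>120)&(hsv[...,1]>50)).astype(np.uint8)
bright[m>0]=1
n,l,st,c=cv2.connectedComponentsWithStats(bright,connectivity=4)
lab=l[205,305] if l[205,305] else l[188,322]
print('lab',lab,st[lab],[l[v,u] for u,v in((305,209),(288,200),(322,192),(345,205),(360,180))])
vis=im.copy(); vis[m>0]=(255,0,255); crop('top',280,155,410,225,5,'pics/c3.png',vis)
b2=np.zeros_like(im); b2[bright>0]=255; crop('top',280,155,410,225,5,'pics/c4.png',b2)
crop('top',280,155,410,225,6,'pics/c5.png',im)
# mill nut
for nm,(x0,y0,x1,y1) in dict(mill=(232,185,265,220),).items():
    r=im[y0:y1,x0:x1].astype(int); k=(r.min(2)>130); ys,xs=np.nonzero(k); print('nut',xs.mean()+x0,ys.mean()+y0,len(xs),onz('top',xs.mean()+x0,ys.mean()+y0,.189).round(4))
```

```text
well [362 172  26  27 538] ((374.5753173828125, 185.06475830078125), (24.644481658935547, 27.260986328125), 153.85586547851562) [ 0.4863 -0.2832  0.018 ] dia mm [57.92506373 64.07496787]
well [296 190  16  15 185] ((303.60211181640625, 197.26731872558594), (14.753360748291016, 15.511236190795898), 130.051025390625) [ 0.4534 -0.1165  0.018 ] dia mm [34.67670261 36.45803378]
lab 22 [ 285  165  113   52 3182] [np.int32(22), np.int32(22), np.int32(22), np.int32(22), np.int32(22)]
nut 248.05263157894737 198.8421052631579 19 [0.433  0.0113 0.189 ]
```

View pics/c3.png

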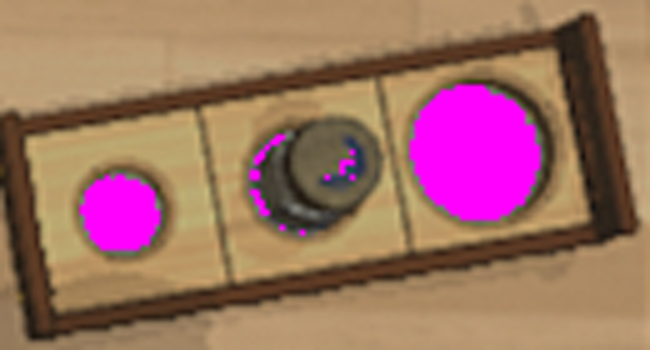

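View pics/c5.png

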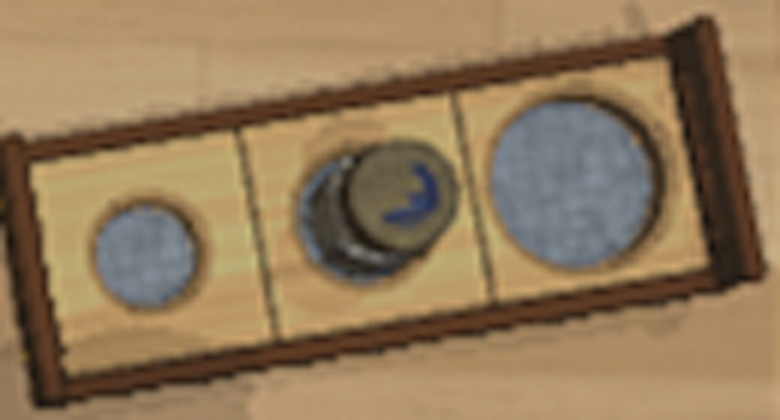

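Run:
```python
from h import *
f=lambda x,y:((x+.5)/6-.5+280,(y+.5)/6-.5+155)
P={k:onz('top',*f(*v),.043) for k,v in dict(A1=(240,130),A2=(277,342),B1=(455,94),B2=(493,304),C1=(668,58),C2=(714,270)).items()}
for k,v in P.items(): print(k,v.round(4))
mA=(P['A1']+P['A2'])/2; mB=(P['B1']+P['B2'])/2; mC=(P['C1']+P['C2'])/2
print(mA,mB,mC,np.linalg.norm(mA-mB),np.linalg.norm(mB-mC),[np.linalg.norm(P[a+'1']-P[a+'2']) for a in 'ABC'])
print('narrow rim',onz('top',*f(150,253),.043),'wide rim',onz('top',*f(577,182),.043))
u=(mB-mA)/np.linalg.norm(mB-mA); print('u',u,'ang of -u from y', np.degrees(np.arctan2(u[0],-u[1])))
med=(mA+mB)/2; print('med',med,'nar',med-.084*u,'wide',med+.084*u)
im=cv2.imread('pics/top0.png');s=cv2.imread('pics/side0.png')
crop('top',115,170,270,220,5,'pics/c6.png',im)
crop('side',185,165,330,285,5.5,'pics/c7.png',s)
```

```text
A1 [ 0.5009 -0.1502  0.043 ]
A2 [ 0.4196 -0.1651  0.043 ]
B1 [ 0.5169 -0.2327  0.043 ]
B2 [ 0.4361 -0.2475  0.043 ]
C1 [ 0.5328 -0.3146  0.043 ]
C2 [ 0.4512 -0.3318  0.043 ]
[ 0.46023449 -0.15765418  0.043     ] [ 0.47649915 -0.24010826  0.043     ] [ 0.49202375 -0.32319565  0.043     ] 0.08404293334635596 0.08452530364971307 [np.float64(0.08273394832018227), np.float64(0.08207743419373903), np.float64(0.08337595420479528)]
narrow rim [ 0.45251983 -0.11618706  0.043     ] wide rim [ 0.48386011 -0.27956975  0.043     ]
u [ 0.19352803 -0.98109475  0.        ] ang of -u from y 11.158748254747039
med [ 0.46836682 -0.19888122  0.043     ] nar [ 0.45211047 -0.11646926  0.043     ] wide [ 0.48462318 -0.28129318  0.043     ]
```

View pics/c6.png

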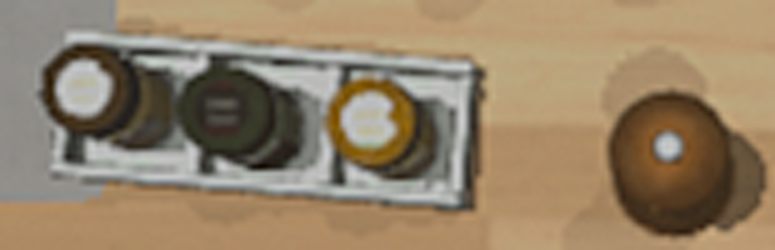

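View pics/c7.png

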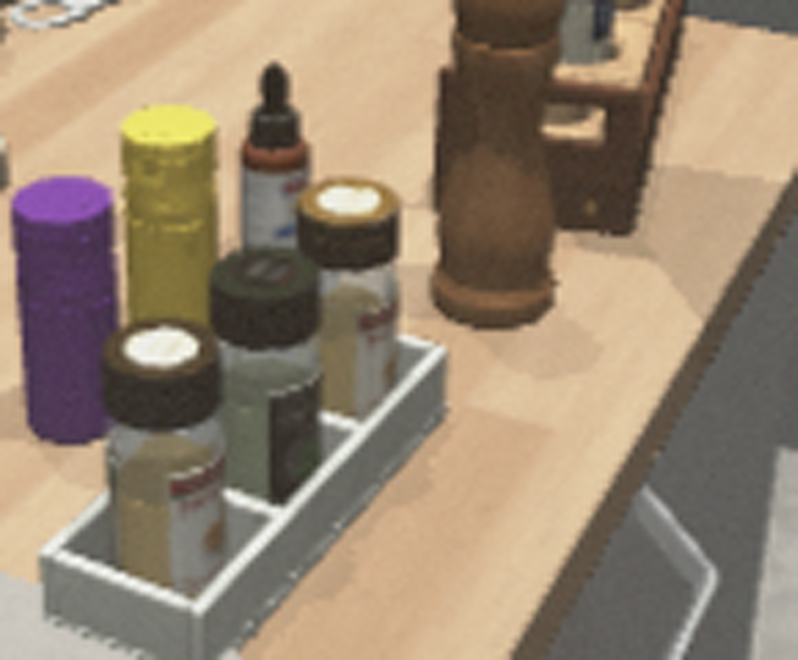

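Run:
```python
from h import *
im=cv2.imread('pics/top0.png')
crop('top',225,135,275,225,6.5,'pics/c8.png',im)
f=lambda x,y:((x+.5)/5-.5+115,(y+.5)/5-.5+170)
for k,v in dict(plL=(90,92),herb=(227,115),plR=(373,122)).items(): print(k,f(*v),onz('top',*f(*v),.111).round(4))
T=[onz('top',*f(*v),.035) for v in((65,33),(480,65),(470,207),(52,177))]
print(np.round(T,4)); c=np.mean(T,0); print('tray c',c.round(4),[np.linalg.norm(T[i]-T[(i+1)%4]).round(4) for i in range(4)])
d=(T[0]+T[3]-T[1]-T[2]);d/=np.linalg.norm(d);print('tray y',d, np.degrees(np.arctan2(-d[0],d[1])), [ (c+k*d).round(4) for k in(-.062,.062)])
print('mill nut',tri('top',f(668,147),'side',(278.0,150.8)), onz('top',*f(668,147),.189))
# side herb lid top centre
g=lambda x,y:((x+.5)/5.5-.5+185,(y+.5)/5.5-.5+165)
print('herb tri',tri('top',f(227,115),'side',g(265,270)))
# navy lid
h=lambda x,y:((x+.5)/6-.5+280,(y+.5)/6-.5+155)
print('navy',onz('top',*h(402,195),.123))
```

```text
plL (132.6, 188.0) [0.4567 0.2638 0.111 ]
herb (160.0, 192.6) [0.4481 0.2038 0.111 ]
plR (189.2, 194.0) [0.4466 0.1403 0.111 ]
[[0.4914 0.2973 0.035 ]
 [0.481  0.1023 0.035 ]
 [0.4147 0.1047 0.035 ]
 [0.4238 0.2998 0.035 ]]
tray c [0.4527 0.201  0.035 ] [np.float64(0.1952), np.float64(0.0664), np.float64(0.1953), np.float64(0.0677)]
tray y [0.05011417 0.9987435  0.        ] -2.872533857949478 [array([0.4496, 0.1391, 0.035 ]), array([0.4558, 0.263 , 0.035 ])]
mill nut (array([0.43285821, 0.01099074, 0.18669876]), np.float64(0.00011578903935774518)) [0.43273318 0.010969   0.189     ]
herb tri (array([0.4494256 , 0.20416842, 0.11223724]), np.float64(0.0031155691918645827))
navy [ 0.46850373 -0.19712594  0.123     ]
```

View pics/c8.png

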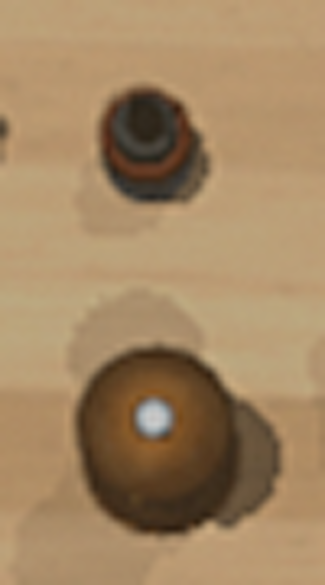

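Run:
```python
from h import *
g=lambda x,y:((x+.5)/6.5-.5+225,(y+.5)/6.5-.5+135)
print('drop top',onz('top',*g(147,115),.102),'body',onz('top',*g(147,140),.065),tri('top',g(147,115),'side',(234.5,177.5)))
togo(.285,-.283,.24,1.766)
togo(.433,.011,.24,1.766)
```

```text
drop top [0.54259215 0.01734015 0.102     ] body [0.54036368 0.01793007 0.065     ] (array([0.54367661, 0.01758406, 0.09806493]), np.float64(0.0008053397269761234))
t 0.1 tcp [ 0.1465 -0.5553  0.1931] rot [-3.14  -0.     0.258] q [-1.42  0.38  0.08  1.27  0.    1.46] F [ 0.8  0.3 -0.7] open 85.3
shift [ 203.3 -228.1  -46.4] turn -86.4
t 0.1 tcp [ 0.1465 -0.5553  0.1931] rot [-3.14  -0.     0.258] q [-1.42  0.38  0.08  1.27  0.    1.46] F [ 0.8  0.3 -0.7] open 85.3
shift [ 421.4 -474.7  -45.9] turn -86.4
```

```bash
python3 -m pendant '[[28,-31,-46,-7,100],[56,-63,-46,-14,100],[83,-93,-46,-21,100],[110,-123,-46,-28,100],[137,-153,-46,-35,100],[163,-183,-46,-42,100],[188,-210,-46,-49,100],[210,-235,-46,-56,100]]'; python3 -c "
from h import *
togo(.433,.011,.24,1.766)"
```

```text
time: 0.77
eef_pos: [0.29, -0.2729, 0.2397]
ee_rot: [-3.141, -0.001, 1.241]
ft_force: [1.1, 0.2, -0.5]
opening: 0.0853
t 0.77 tcp [ 0.29   -0.2729  0.2397] rot [-3.141e+00 -1.000e-03  1.241e+00] q [-0.91  0.01 -0.26  1.3   0.    0.99] F [ 1.1  0.2 -0.5] open 85.3
shift [ 3.149e+02  4.330e+01 -1.000e-01] turn -30.1
```

```bash
python3 -m pendant '[[38,5,0,-7,100],[78,11,0,-14,100],[118,16,0,-21,100],[158,22,0,-28,100],[198,27,0,-30,100],[238,33,0,-30,100],[277,38,0,-30,100],[315,43,0,-30,100]]'; python3 -m pendant '[[0,0,0,0,100],[0,0,0,0,100]]'; python3 -c "
from h import *
togo(.4328,.011,.134,1.766)
p,d=cams.snapshot('top'); crop('top',180,120,330,240,5,'pics/m1.png',p)
p,d=cams.snapshot('side'); crop('side',200,60,340,260,4,'pics/m1s.png',p)"
```

```text
time: 1.43
eef_pos: [0.4343, 0.0102, 0.2398]
ee_rot: [-3.141, 0.0, 1.759]
ft_force: [1.4, -1.4, 0.5]
opening: 0.0853
time: 1.6
eef_pos: [0.4341, 0.0097, 0.2394]
ee_rot: [-3.14, -0.0, 1.763]
ft_force: [-0.4, 0.3, 0.4]
opening: 0.0855
t 1.6 tcp [0.4341 0.0097 0.2394] rot [-3.14  -0.     1.763] q [-0.12  0.08 -0.18  1.31 -0.    1.25] F [-0.4  0.3  0.4] open 85.5
shift [  1.5  -0.9 105.4] turn -0.1
```

View pics/m1s.png

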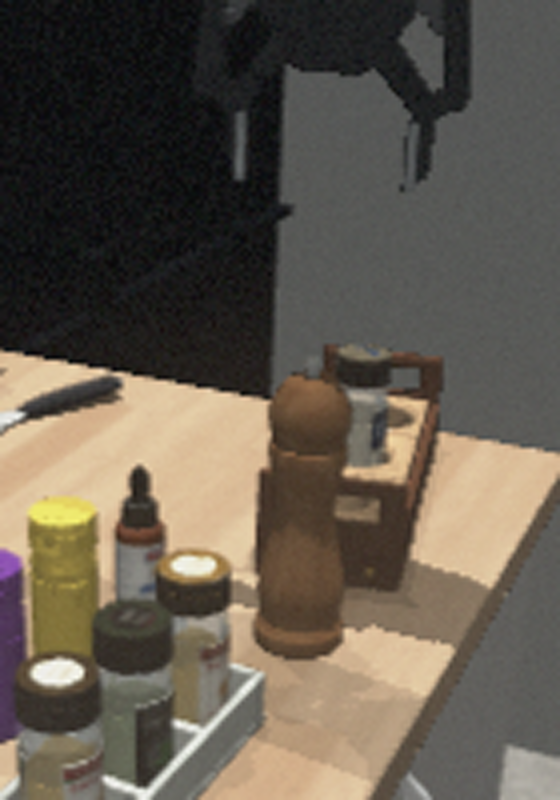

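```bash
python3 -m pendant '[[1,-1,30,0,100],[1,-1,60,0,100],[1,-1,85,0,100],[1,-1,105,0,100],[1,-1,105,0,100],[1,-1,105,0,0],[1,-1,105,0,0],[1,-1,105,0,0]]';python3 -m pendant '[[0,0,0,0,0],[0,0,0,0,0],[0,0,0,0,0],[0,0,0,0,0]]'; python3 -c "
from h import *
togo(.4328,.011,.134,1.766)
p,d=cams.snapshot('side'); crop('side',200,100,340,260,4,'pics/m2s.png',p)"
```

```text
time: 2.37
eef_pos: [0.4343, 0.008, 0.1367]
ee_rot: [3.139, 0.001, 1.758]
ft_force: [0.6, 0.8, 0.9]
opening: 0.0518
time: 2.7
eef_pos: [0.4395, 0.0078, 0.1414]
ee_rot: [3.128, 0.005, 1.759]
ft_force: [-2.4, -0.2, 28.8]
opening: 0.0078
t 2.7 tcp [0.4395 0.0078 0.1414] rot [3.128 0.005 1.759] q [-0.13  0.12 -0.4   1.04 -0.    1.26] F [-2.4 -0.2 28.8] open 7.8
shift [ 4.4 -6.1  7.3] turn -0.4
```

View pics/m2s.png

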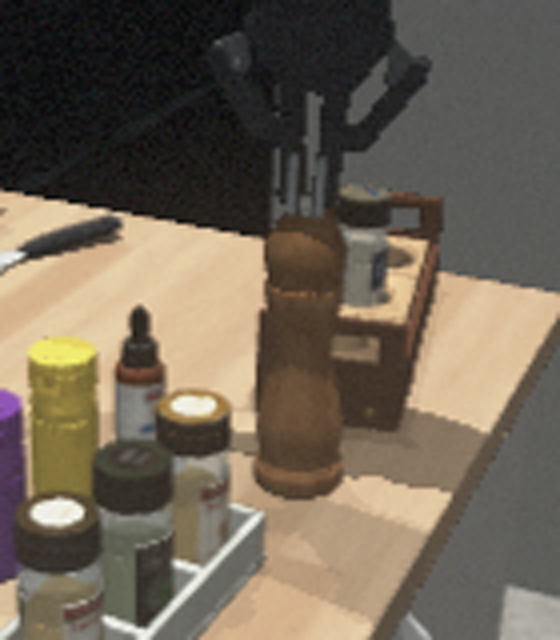

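View pics/m1.png

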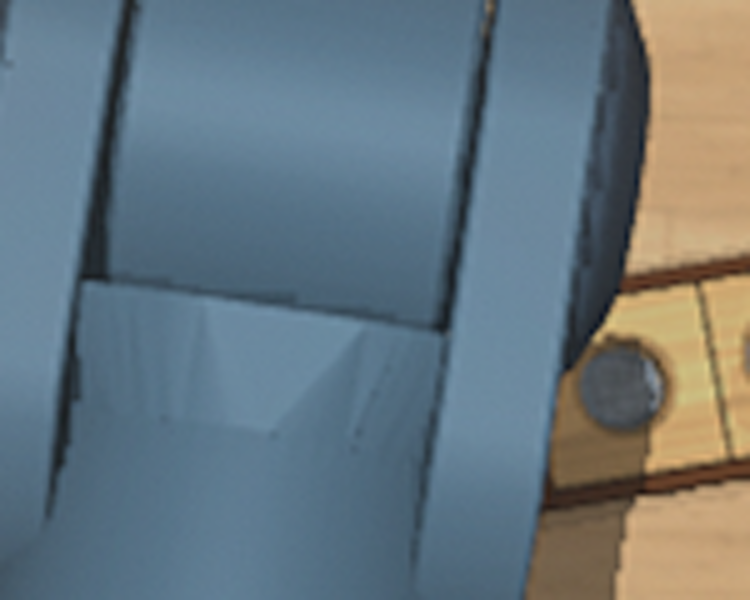

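Run:
```python
from h import *
for z in (.19,.1414): print(proj('side',(.4395,.0078,z)))
for z in (.24,.34): print(proj('side',(.4343,.0102,z)),proj('top',(.4343,.0102,z)))
p,d=cams.snapshot('top'); crop('top',180,120,330,240,5,'pics/m2.png',p)
```

```text
(np.float64(275.89648940659566), np.float64(148.60386874705142))
(np.float64(274.88740221720684), np.float64(167.76264348975346))
(np.float64(278.7443067056901), np.float64(128.3732181388509)) (np.float64(248.21377733113573), np.float64(196.0568635992594))
(np.float64(281.2483885960476), np.float64(82.85473689289263)) (np.float64(247.29717044693473), np.float64(190.98798131796238))
```

View pics/m2.png

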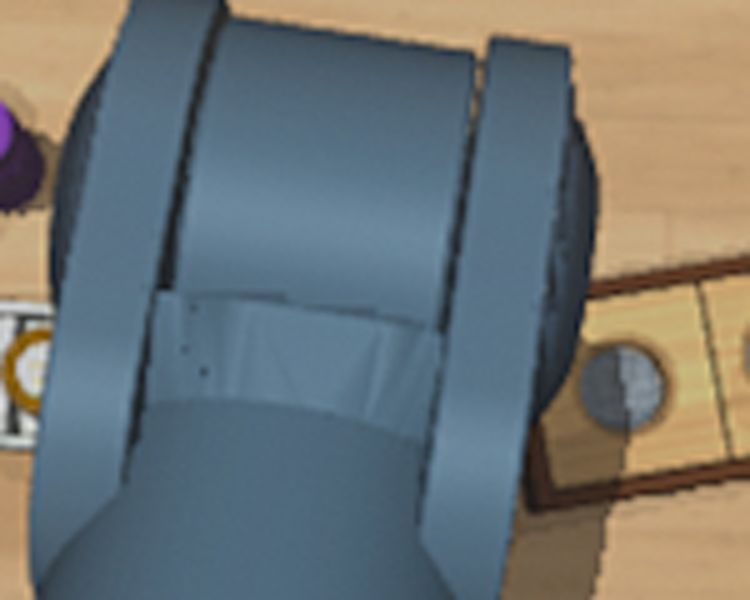

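```bash
python3 -m pendant '[[0,0,0,0,100],[0,0,0,0,100],[0,0,0,0,100],[0,0,0,0,100],[0,0,-30,0,100],[0,0,-60,0,100],[0,0,-60,0,100],[0,0,-60,0,100]]'
python3 - <<'E'
from h import *
p,d=cams.snapshot('side'); crop('side',200,60,340,260,4,'pics/m3s.png',p); cv2.imwrite('pics/s3.png',p); np.save('pics/s3.npy',d)
# brightened gripper
q=np.clip(p.astype(float)*3,0,255).astype(np.uint8); crop('side',220,40,340,190,5,'pics/m3b.png',q)
E
```

```text
time: 3.47
eef_pos: [0.4349, 0.0086, 0.1971]
ee_rot: [3.137, 0.002, 1.759]
ft_force: [0.0, -0.9, -0.5]
opening: 0.0857
```

View pics/m3b.png

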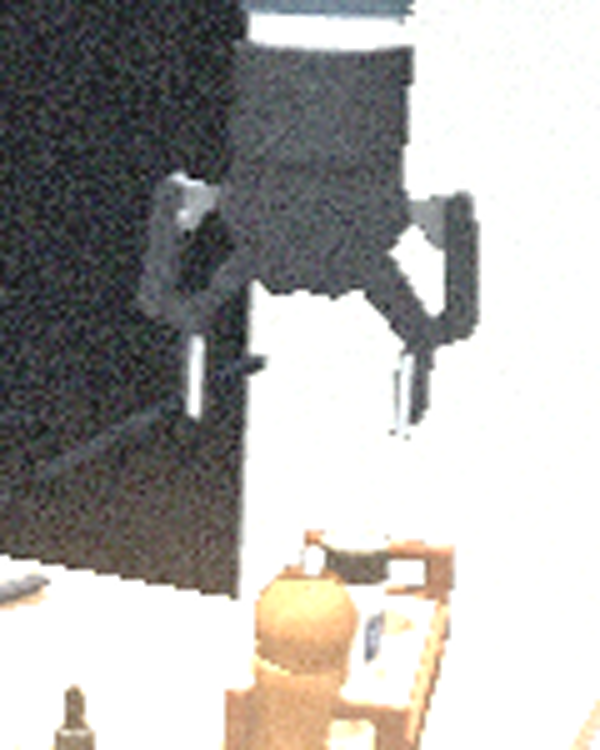

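View pics/m3s.png

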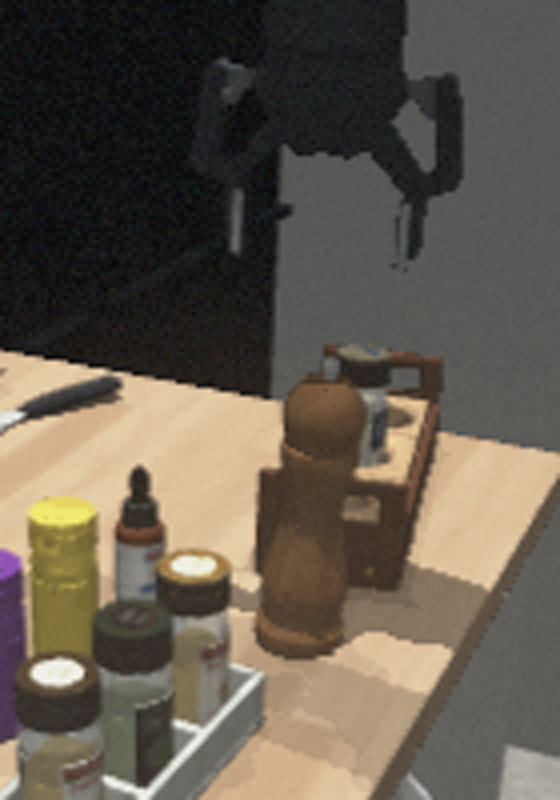

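```bash
python3 -m pendant '[[0,0,0,0,100],[0,0,0,0,100],[0,0,0,0,100],[0,0,0,0,100],[0,0,0,0,100],[0,0,0,0,100]]'
python3 - <<'E'
from h import *
p,d=cams.snapshot('side'); crop('side',200,60,340,260,4,'pics/m4s.png',p); cv2.imwrite('pics/s4.png',p); np.save('pics/s4.npy',d)
for u,v in((301,125),(301,118),(300,122),(259,140),(259,138),(302,140)):
    print(u,v,d[v,u],bydepth('side',u,v,d[v,u]).round(3))
for u,v in((280,250),(120,215)): print(bydepth('side',u,v,d[v,u]).round(4))
E
```

```text
time: 4.02
eef_pos: [0.4327, 0.0088, 0.1947]
ee_rot: [-3.141, -0.0, 1.759]
ft_force: [0.3, -0.3, -0.4]
opening: 0.0854
301 125 0.7671154 [0.383 0.01  0.255]
301 118 0.76152474 [0.384 0.009 0.27 ]
300 122 0.7670649 [0.386 0.008 0.261]
259 140 2.0764163 [ 0.959 -1.096 -0.185]
259 138 2.0766995 [ 0.961 -1.101 -0.174]
302 140 2.124048 [ 0.738 -1.247 -0.193]
[0.3715 0.1307 0.0014]
[0.7686 0.1964 0.0218]
```

View pics/m4s.png

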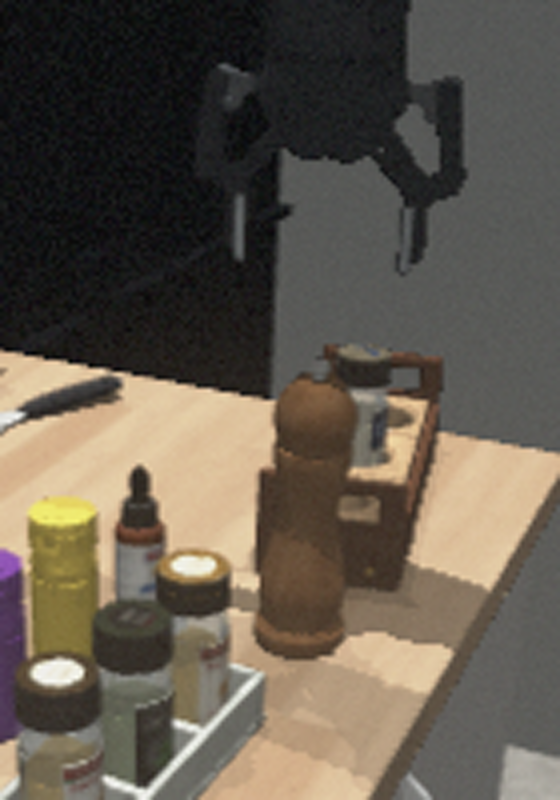

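Run:
```python
from h import *
# right finger inner-tip at x=.4327-.0427*.98, y=.0088-.008 ; solve z by row
from scipy.optimize import brentq
def zrow(x,y,v): return brentq(lambda z:proj('side',(x,y,z))[1]-v,0,.5)
for nm,tcp,v in(('z.24',(.4341,.0097,.2394),107.2),('z.195',(.4327,.0088,.1947),127.8)):
    x=tcp[0]-.0427*.98;y=tcp[1]-.0427*.19
    z=zrow(x,y,v);print(nm,z,z-tcp[2],proj('side',(x,y,z)))
```

```text
z.24 0.2911032108748895 0.051703210874889494 (np.float64(299.3942266162104), np.float64(107.20000000008862))
z.195 0.24501521566228324 0.050315215662283225 (np.float64(298.46696633819977), np.float64(127.79999999999998))
```

```bash
python3 -m pendant '[[2,0,20,0,100],[2,0,40,0,100],[2,0,55,0,100],[2,0,55,0,100]]'
python3 - <<'E'
from h import *
p,d=cams.snapshot('side'); crop('side',200,60,340,260,4,'pics/m5s.png',p)
togo(.4328,.011,.096,1.766)
E
```

```text
time: 4.4
eef_pos: [0.4301, 0.0111, 0.1372]
ee_rot: [-3.136, -0.002, 1.759]
ft_force: [-0.3, 0.7, -0.2]
opening: 0.0856
t 4.45 tcp [0.4309 0.0109 0.1388] rot [-3.138e+00 -1.000e-03  1.759e+00] q [-0.12  0.12 -0.4   1.05 -0.    1.26] F [ 0.6 -0.   1. ] open 85.2
shift [-0.3  2.  42.8] turn -0.4
```

View pics/m5s.png

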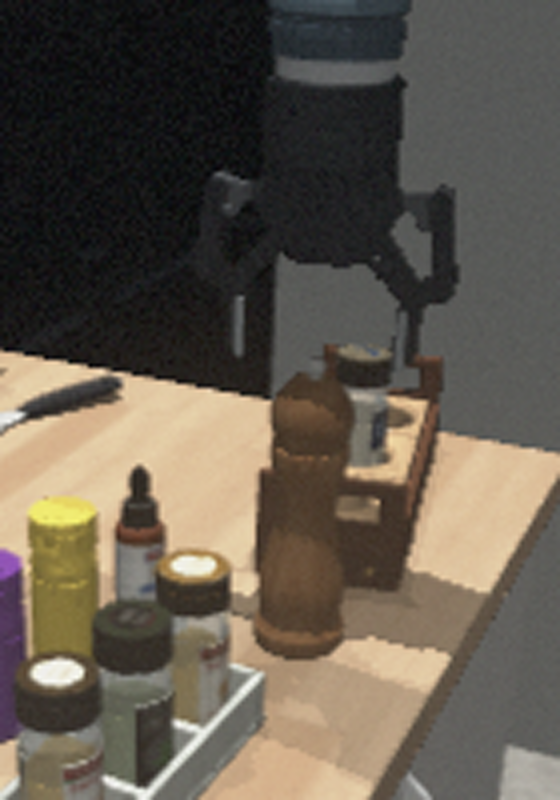

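```bash
python3 -m pendant '[[0,2,20,0,100],[0,2,35,0,100],[0,2,43,0,100],[0,2,43,0,100]]'; python3 -m pendant '[[0,0,0,0,0],[0,0,0,0,0],[0,0,0,0,0],[0,0,0,0,0],[0,0,0,0,0],[0,0,0,0,0]]'
python3 - <<'E'
from h import *
p,d=cams.snapshot('side'); crop('side',200,60,340,260,4,'pics/m6s.png',p)
togo(.4328,.011,.096,1.766)
E
```

```text
time: 4.78
eef_pos: [0.4337, 0.0112, 0.0963]
ee_rot: [-3.14, -0.001, 1.759]
ft_force: [0.2, 0.5, 0.0]
opening: 0.0853
time: 5.28
eef_pos: [0.436, 0.0109, 0.0987]
ee_rot: [3.138, 0.001, 1.759]
ft_force: [-0.7, -0.2, 5.9]
opening: 0.0459
t 5.33 tcp [0.436  0.0109 0.0988] rot [3.138e+00 1.000e-03 1.759e+00] q [-0.12  0.15 -0.47  0.94 -0.    1.26] F [-0.9 -0.2  6.5] open 45.8
shift [ 0.7 -3.2  2.7] turn -0.4
```

View pics/m6s.png

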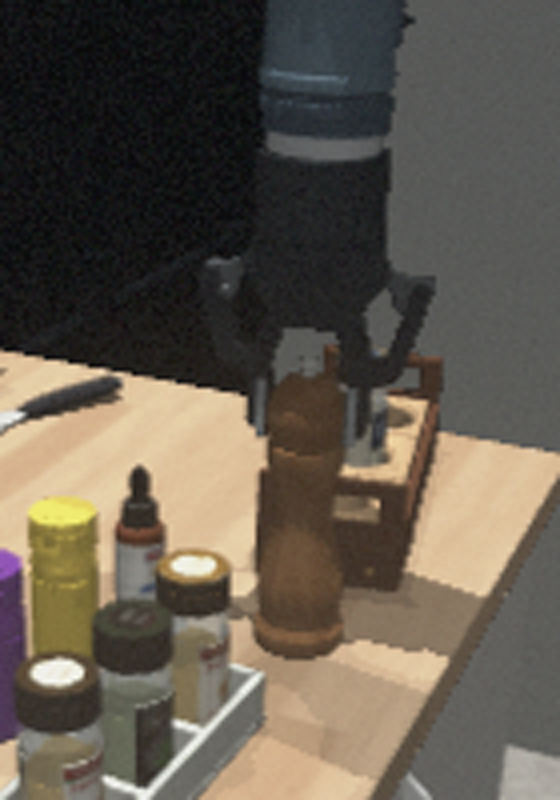

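```bash
python3 -m pendant '[[0,0,0,0,0],[0,0,0,0,0],[0,0,-5,0,0],[0,0,-10,0,0],[0,0,-15,0,0],[0,0,-15,0,0]]'
python3 - <<'E'
from h import *
p,d=cams.snapshot('side'); crop('side',200,60,340,260,4,'pics/m7s.png',p)
togo(.4328,.011,.096,1.766)
E
```

```text
time: 5.83
eef_pos: [0.4353, 0.011, 0.1132]
ee_rot: [3.14, 0.001, 1.759]
ft_force: [0.7, -0.1, -1.9]
opening: 0.0457
t 5.88 tcp [0.4351 0.0111 0.1126] rot [3.14  0.    1.759] q [-0.12  0.14 -0.45  0.98 -0.    1.26] F [ 0.  -0.7 -2.8] open 45.6
shift [ 0.4 -2.3 16.6] turn -0.4
```

View pics/m7s.png

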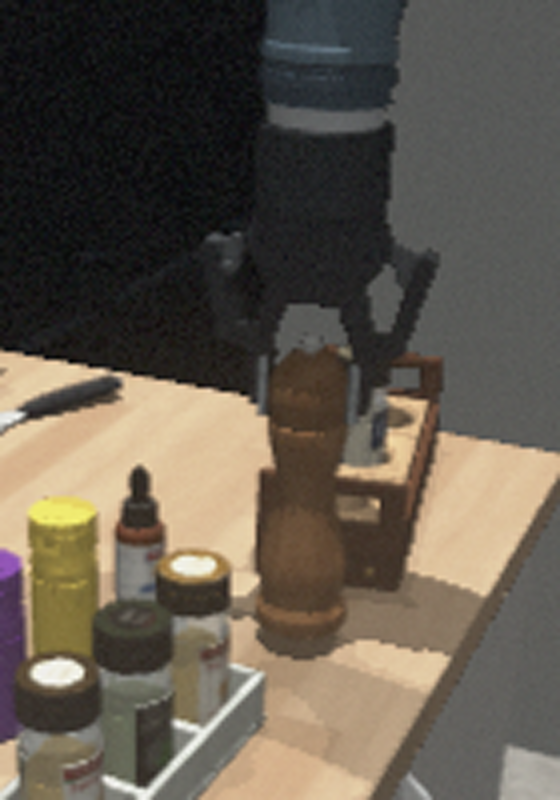

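```bash
python3 -m pendant '[[0,0,-30,0,0],[0,0,-70,0,0],[0,0,-105,0,0],[0,0,-140,0,0],[0,0,-140,0,0],[0,0,-140,0,0]]'
python3 - <<'E'
from h import *
p,d=cams.snapshot('side'); crop('side',200,20,340,220,4,'pics/m8s.png',p)
print(onz('side',278.1,145.6,.203))
togo(.4845,-.281,.2535,1.766)
E
```

```text
time: 6.38
eef_pos: [0.4363, 0.0109, 0.2539]
ee_rot: [3.137, 0.002, 1.759]
ft_force: [-0.2, -0.6, -2.3]
opening: 0.0456
[0.42959981 0.02106936 0.203     ]
t 6.43 tcp [0.4349 0.0111 0.252 ] rot [3.141 0.    1.759] q [-0.12  0.08 -0.15  1.34 -0.    1.26] F [-0.5 -0.9 -2.5] open 45.7
shift [-296.2   -5.9   -1.4] turn -0.4
```

View pics/m8s.png

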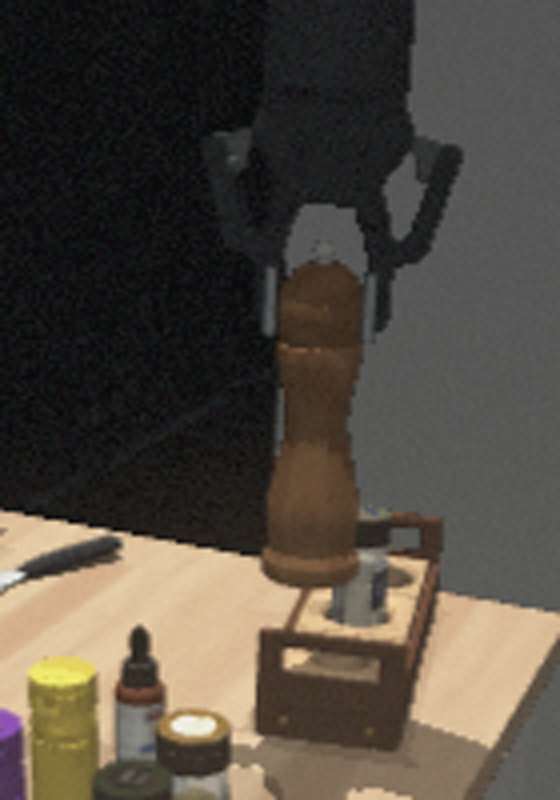

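```bash
python3 -m pendant '[[-25,0,0,0,0],[-65,-1,0,0,0],[-105,-2,0,0,0],[-145,-3,0,0,0],[-185,-4,0,0,0],[-225,-5,0,0,0],[-265,-6,0,0,0],[-296,-6,0,0,0]]';python3 -m pendant '[[0,0,0,0,0],[0,0,0,0,0],[0,0,0,0,0]]'
python3 - <<'E'
from h import *
p,d=cams.snapshot('side'); crop('side',220,60,360,220,5,'pics/m9s.png',p)
p,d=cams.snapshot('top'); crop('top',270,90,430,230,4,'pics/m9t.png',p)
togo(.4845,-.281,.17,1.766)
E
```

```text
time: 7.1
eef_pos: [0.4827, -0.2832, 0.2491]
ee_rot: [-3.138, -0.002, 1.757]
ft_force: [1.0, 0.4, -1.8]
opening: 0.0456
time: 7.35
eef_pos: [0.4828, -0.2798, 0.2499]
ee_rot: [-3.139, -0.003, 1.758]
ft_force: [-0.0, 0.2, -1.8]
opening: 0.0457
t 7.45 tcp [ 0.4833 -0.2793  0.2511] rot [-3.14e+00 -2.00e-03  1.76e+00] q [-0.64  0.34  0.17  1.41  0.    0.74] F [-0.6  0.8 -2.9] open 45.9
shift [-2.1  0.9 81.1] turn -0.3
```

View pics/m9s.png

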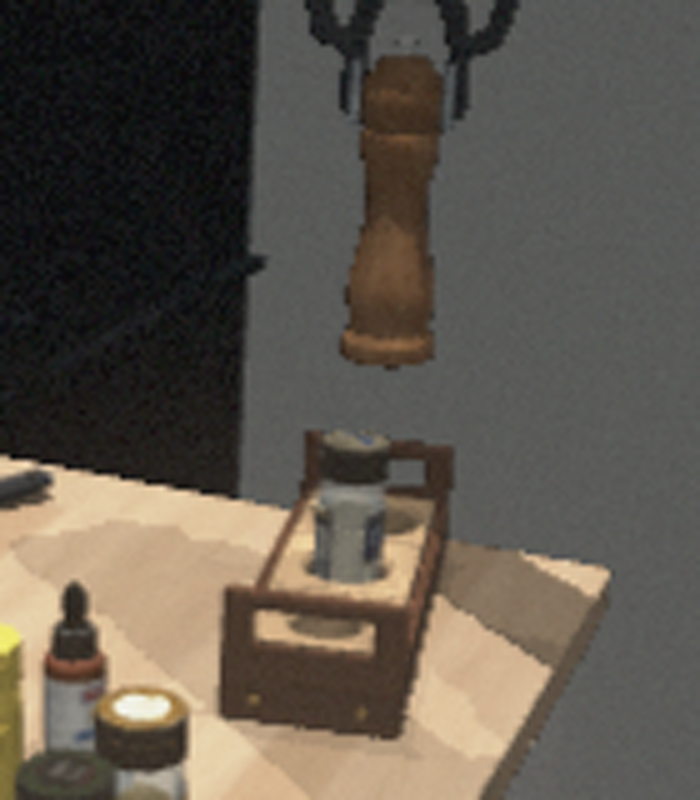

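View pics/m9t.png

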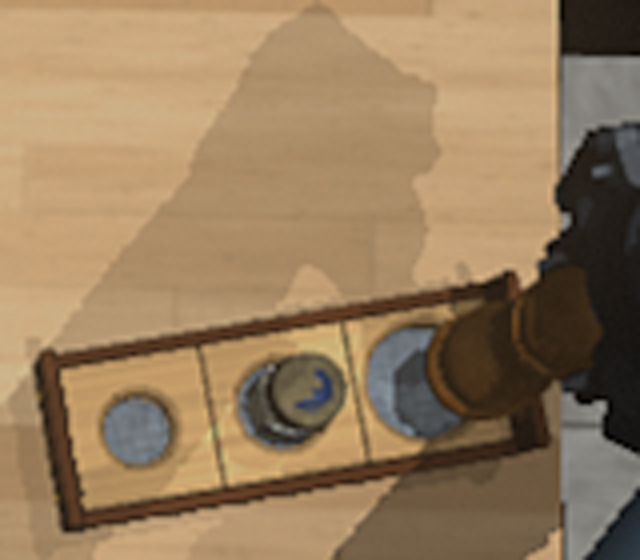

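Run:
```python
from h import *
for u,v in((483,362),(483,370)): print(onz('top',(u+.5)/4-.5+270,(v+.5)/4-.5+90,.155))
# expected foot circle & side check: project circle of r .029 at guess
for c in((.4833,-.2793),(.4845,-.281)):
  pts=[proj('top',(c[0]+.029*np.cos(a),c[1]+.029*np.sin(a),.157)) for a in np.linspace(0,6.28,60)]
  P=(np.array(pts)-[270,90])*4; print(c,P.min(0),P.max(0))
  Q=(np.array([proj('side',(c[0]+.029*np.cos(a),c[1]+.029*np.sin(a),.155)) for a in np.linspace(0,6.28,60)])-[220,60])*5; print('side',Q.min(0),Q.max(0))
```

```text
[ 0.48164156 -0.28112517  0.155     ]
[ 0.47748097 -0.28110606  0.155     ]
(0.4833, -0.2793) [422.62290459 301.09237557] [535.52311638 412.76138853]
side [332.2064079  336.44444049] [425.63821682 363.12177659]
(0.4845, -0.281) [425.92667043 298.87232958] [538.81855847 410.51691419]
side [331.31916148 335.53793609] [424.58835351 362.12511873]
```

```bash
python3 -m pendant '[[-2,4,15,0,0],[-2,4,35,0,0],[-2,4,55,0,0],[-2,4,70,0,0],[-2,4,80,0,0],[-2,4,80,0,0],[-2,4,80,0,0]]'
python3 - <<'E'
from h import *
p,d=cams.snapshot('side'); crop('side',220,60,360,220,5,'pics/m10s.png',p)
p,d=cams.snapshot('top'); crop('top',270,90,430,230,5,'pics/m10t.png',p)
togo(.4845,-.281,.17,1.766)
for c in((.4845,-.281),):
  z=readout.get_state()['eef_pos'][2]-.0985
  P=(np.array([proj('top',(c[0]+.029*np.cos(a),c[1]+.029*np.sin(a),z+.003)) for a in np.linspace(0,6.28,60)])-[270,90])*5; print(c,P.min(0),P.max(0))
  Q=(np.array([proj('side',(c[0]+.029*np.cos(a),c[1]+.029*np.sin(a),z+.003)) for a in np.linspace(0,6.28,60)])-[220,60])*5; print('side',Q.min(0),Q.max(0))
E
```

```text
time: 8.03
eef_pos: [0.488, -0.281, 0.1721]
ee_rot: [-3.141, -0.001, 1.76]
ft_force: [0.3, 0.0, -1.7]
opening: 0.0461
t 8.13 tcp [ 0.4889 -0.2821  0.1733] rot [3.140e+00 2.000e-03 1.759e+00] q [-0.64  0.36  0.    1.21 -0.    0.75] F [ 0.6  0.9 -1.1] open 45.7
shift [ 1.9 -4.2  3.3] turn -0.4
(0.4845, -0.281) [486.74847735 400.37549919] [617.17393479 529.5204065 ]
side [323.73873437 450.1523034 ] [414.08502093 481.32143406]
```

View pics/m10s.png

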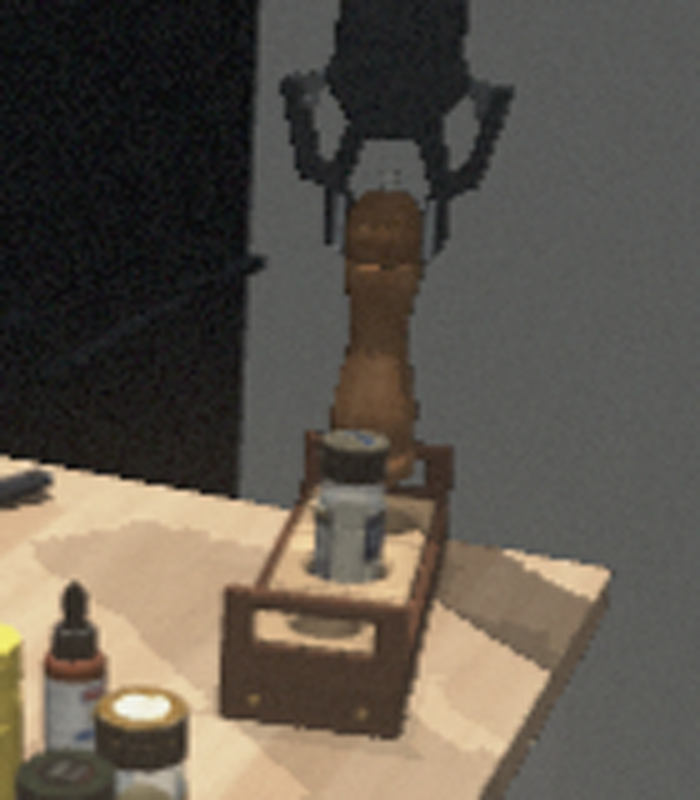

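View pics/m10t.png

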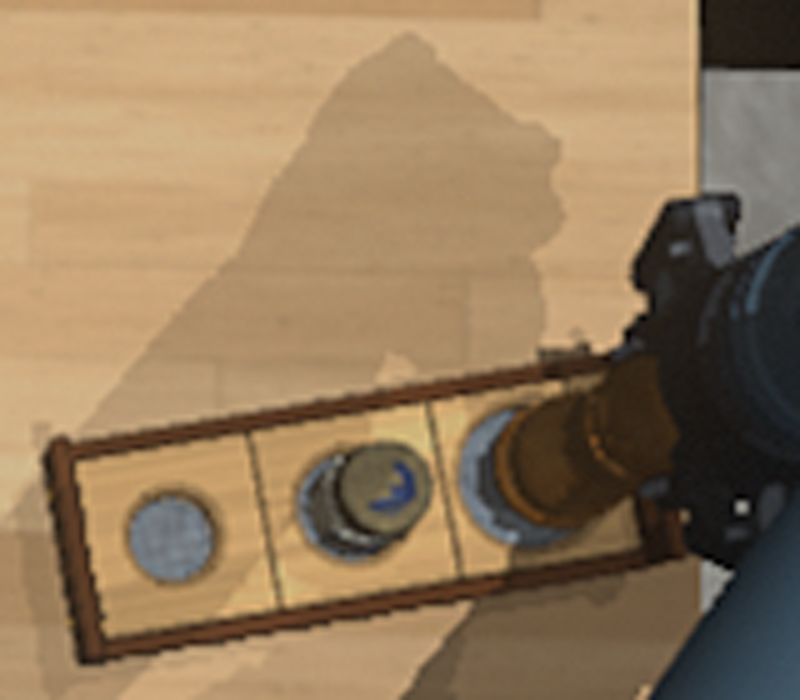

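```bash
python3 -m pendant '[[2,0,8,0,0],[2,0,16,0,0],[2,0,24,0,0],[2,0,32,0,0],[2,0,38,0,0],[2,0,42,0,0],[2,0,42,0,0]]'
python3 - <<'E'
from h import *
p,d=cams.snapshot('side'); crop('side',220,60,360,220,5,'pics/m11s.png',p)
p,d=cams.snapshot('top'); crop('top',340,140,430,220,8,'pics/m11t.png',p)
togo(.4845,-.281,.1165,1.766)
E
```

```text
time: 8.72
eef_pos: [0.487, -0.2795, 0.1286]
ee_rot: [-3.14, -0.002, 1.759]
ft_force: [-0.7, 0.4, -2.1]
opening: 0.0455
t 8.82 tcp [ 0.4878 -0.28    0.1298] rot [-3.141 -0.     1.759] q [-0.63  0.38 -0.09  1.11 -0.    0.75] F [-0.1 -0.  -2.2] open 45.8
shift [-0.4 -3.4 13.3] turn -0.4
```

View pics/m11s.png

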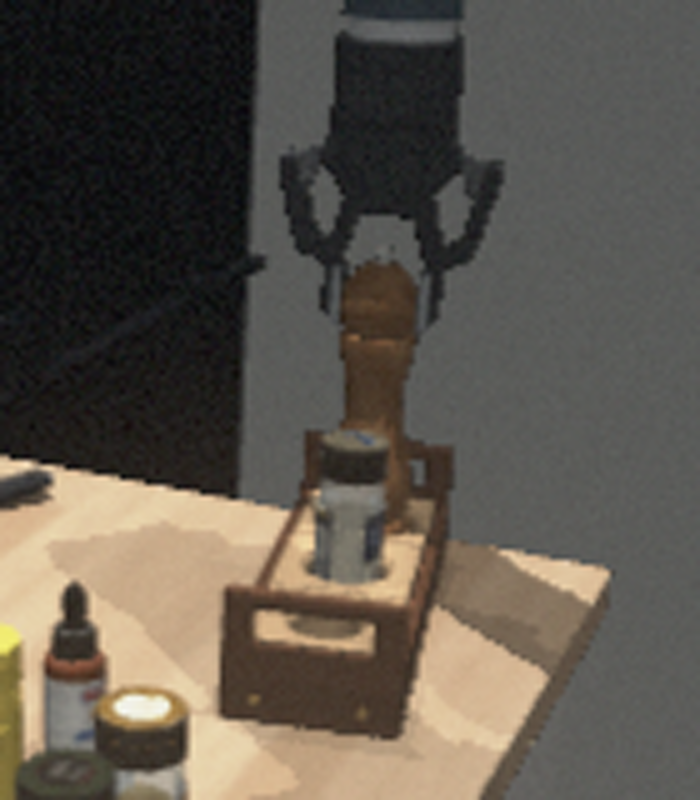

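View pics/m11t.png

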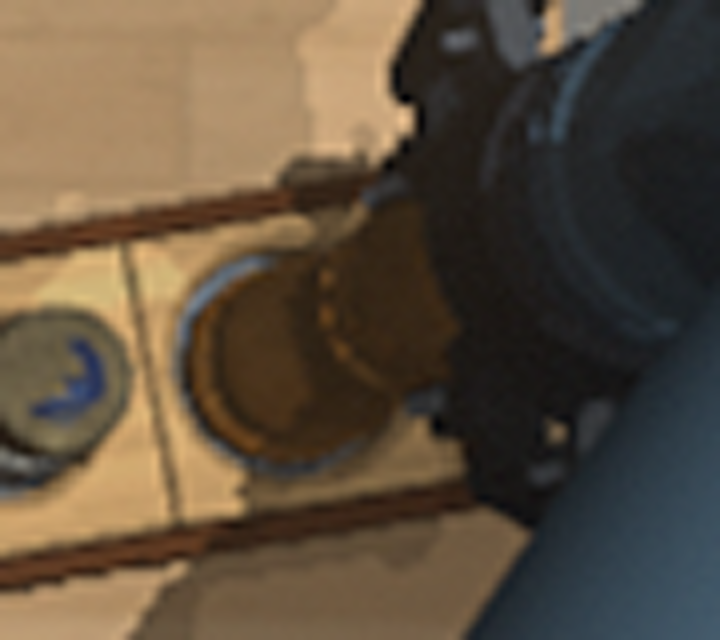

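```bash
python3 -m pendant '[[0,0,4,0,0],[0,0,8,0,0],[0,0,11,0,0],[0,0,13,0,0],[0,0,13,0,0],[0,0,13,0,0]]'
python3 - <<'E'
from h import *
togo(.4845,-.281,.1165,1.766)
E
```

```text
time: 9.32
eef_pos: [0.4879, -0.28, 0.117]
ee_rot: [3.142, 0.0, 1.759]
ft_force: [0.6, 0.9, -2.3]
opening: 0.0459
t 9.32 tcp [ 0.4879 -0.28    0.117 ] rot [3.142 0.    1.759] q [-0.63  0.38 -0.11  1.08  0.    0.75] F [ 0.6  0.9 -2.3] open 45.9
shift [-0.4 -3.5  0.5] turn -0.4
```

Not yet in contact; go on a few mm until the force changes.

```bash
python3 -m pendant '[[0,0,1,0,0],[0,0,2,0,0],[0,0,3,0,0],[0,0,3,0,0]]'; python3 -m pendant '[[0,0,1,0,0],[0,0,2,0,0],[0,0,3,0,0],[0,0,3,0,0]]'
python3 - <<'E'
from h import *
p,d=cams.snapshot('side'); crop('side',220,60,360,220,5,'pics/m12s.png',p)
p,d=cams.snapshot('top'); crop('top',340,140,430,220,8,'pics/m12t.png',p)
E
```

```text
time: 9.65
eef_pos: [0.4887, -0.2815, 0.1169]
ee_rot: [3.14, 0.004, 1.759]
ft_force: [-3.5, 0.9, 12.8]
opening: 0.0458
time: 9.98
eef_pos: [0.4895, -0.2829, 0.1169]
ee_rot: [3.138, 0.009, 1.758]
ft_force: [-7.3, 1.6, 27.7]
opening: 0.0457
```

View pics/m12s.png

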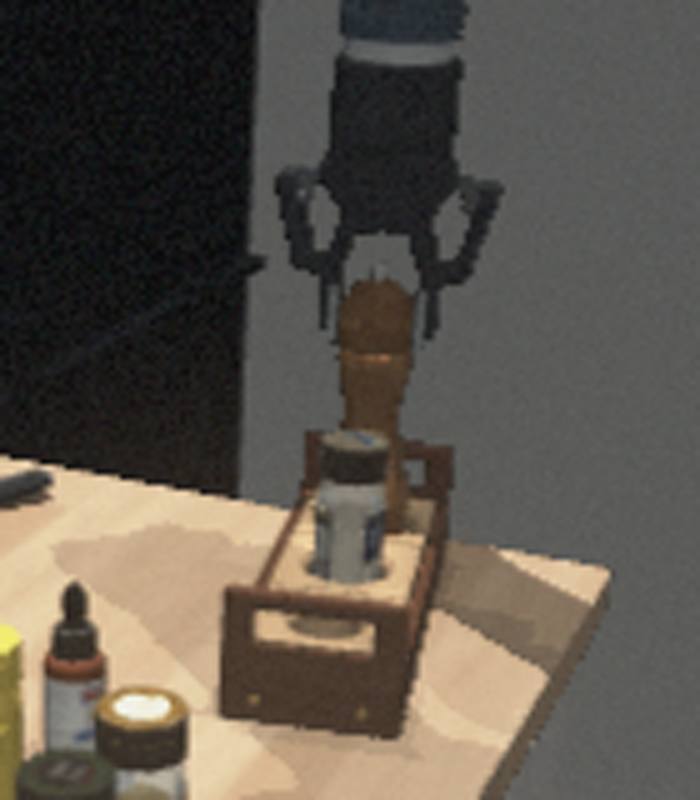

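```bash
python3 -m pendant '[[0,0,-3,0,0],[0,0,-6,0,0],[0,0,-6,0,0],[0,0,-6,0,100],[0,0,-6,0,100],[0,0,-6,0,100],[0,0,-6,0,100],[0,0,-6,0,100]]'; python3 -m pendant '[[0,0,-20,0,100],[0,0,-50,0,100],[0,0,-90,0,100],[0,0,-120,0,100]]'
python3 - <<'E'
from h import *
p,d=cams.snapshot('side'); crop('side',220,60,360,220,5,'pics/m13s.png',p)
p,d=cams.snapshot('top'); crop('top',270,90,430,230,5,'pics/m13t.png',p)
print((np.array(proj('side',(.4842,-.2815,.208)))-[220,60])*5,(np.array(proj('top',(.4842,-.2815,.208)))-[270,90])*5)
togo(.543,.0177,.16,1.766)
E
```

```text
time: 10.75
eef_pos: [0.4879, -0.28, 0.1168]
ee_rot: [-3.141, -0.0, 1.759]
ft_force: [0.3, 0.9, 0.3]
opening: 0.0854
time: 11.08
eef_pos: [0.4879, -0.28, 0.2393]
ee_rot: [3.141, 0.001, 1.759]
ft_force: [0.3, 0.2, 1.1]
opening: 0.0857
[385.12322455 263.76494464] [641.72053752 428.06290589]
t 11.18 tcp [ 0.4907 -0.282   0.243 ] rot [3.134 0.008 1.759] q [-0.63  0.34  0.16  1.37 -0.    0.75] F [-0.1 -0.4  0.3] open 85.4
shift [285.3 106.8  81.6] turn -0.4
```

View pics/m13s.png

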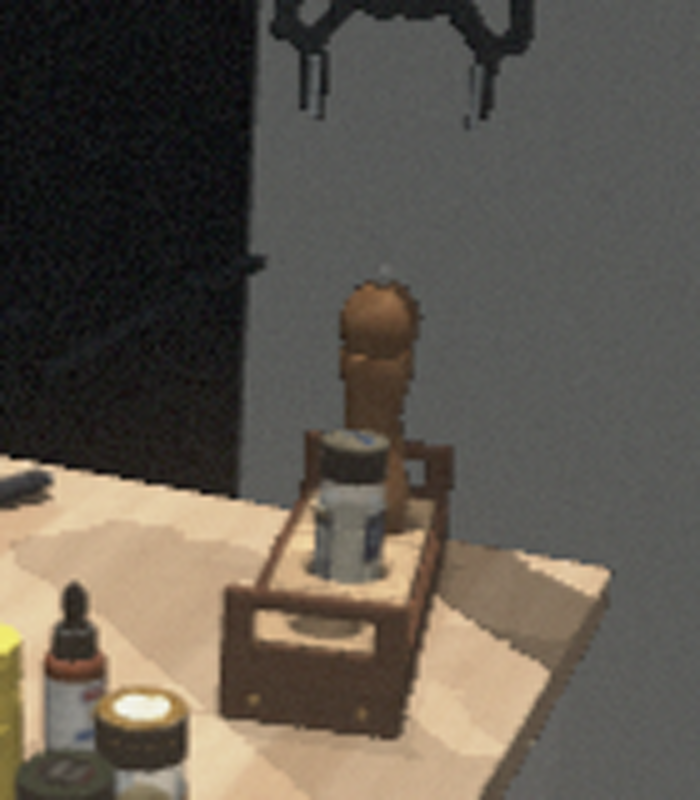

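View pics/m13t.png

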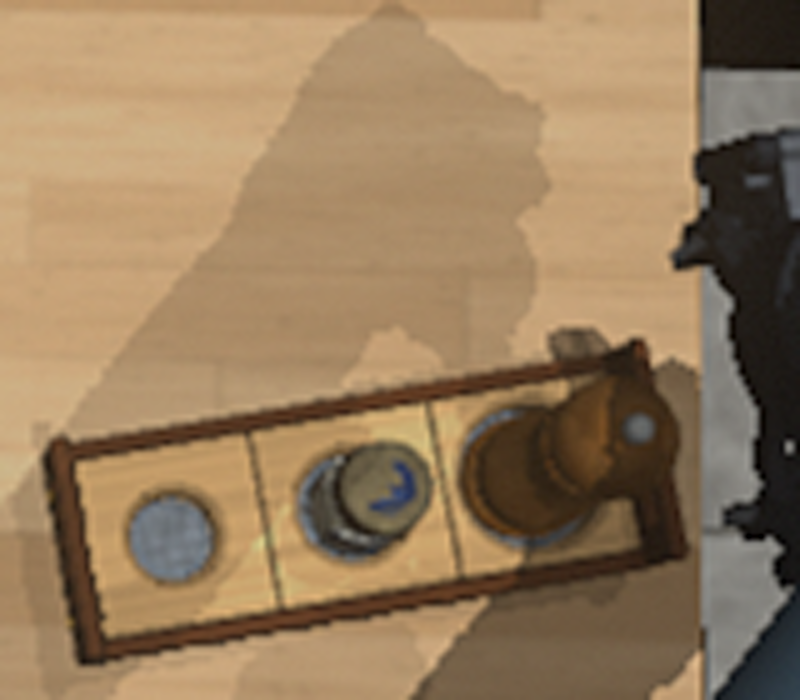

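```bash
python3 -m pendant '[[25,10,0,0,100],[62,24,0,0,100],[99,38,0,0,100],[136,52,20,0,100],[173,67,40,0,100],[210,81,60,0,100],[247,95,80,0,100],[284,110,80,0,100]]';python3 -m pendant '[[0,0,0,0,100],[0,0,0,0,100],[0,0,0,0,100]]'
python3 - <<'E'
from h import *
p,d=cams.snapshot('side'); crop('side',180,60,320,260,4,'pics/d1s.png',p)
p,d=cams.snapshot('top'); crop('top',180,90,330,230,5,'pics/d1t.png',p)
togo(.546,.0187,.07,1.759)
s=readout.get_state()['eef_pos']
for sg in(1,-1): print((np.array(proj('side',(s[0]-.003+sg*.043*.98,s[1]-.001+sg*.043*.19,s[2]+.051)))-[180,60])*4)
E
```

```text
time: 11.85
eef_pos: [0.5385, 0.013, 0.1537]
ee_rot: [-3.136, -0.001, 1.758]
ft_force: [0.3, 0.1, -0.2]
opening: 0.0857
time: 12.1
eef_pos: [0.541, 0.0112, 0.1574]
ee_rot: [-3.141, 0.001, 1.759]
ft_force: [0.4, -0.2, -0.0]
opening: 0.0853
t 12.2 tcp [0.5414 0.0101 0.158 ] rot [3.141e+00 1.000e-03 1.757e+00] q [-0.1   0.32 -0.09  1.16 -0.    1.29] F [-0.9 -0.6  0.9] open 85.2
shift [ 7.7  6.1 88. ] turn -0.1
[164.73456314 293.05701679]
[301.12403626 306.00119765]
```

View pics/d1s.png

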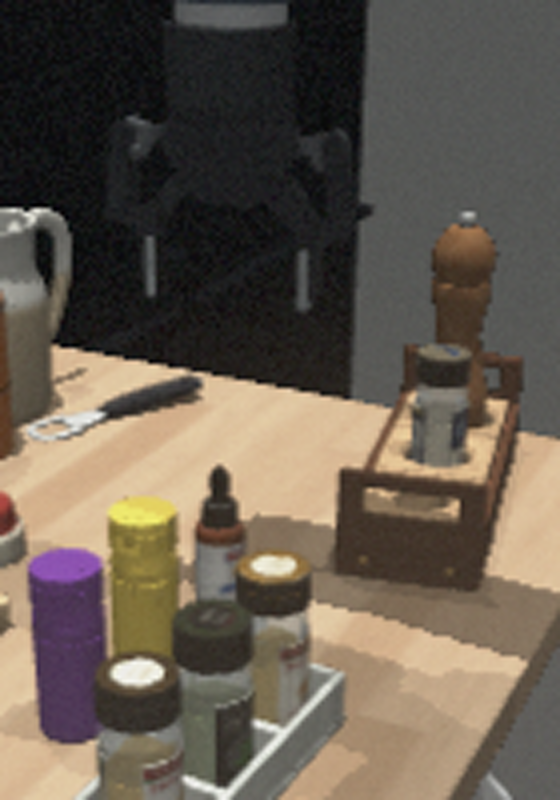

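```bash
python3 -m pendant '[[8,5,20,0,100],[8,5,50,0,100],[8,5,80,0,100],[8,5,88,0,100],[8,5,88,0,100],[8,5,88,0,100]]'
python3 - <<'E'
from h import *
p,d=cams.snapshot('side'); crop('side',180,100,320,220,5.5,'pics/d2s.png',p)
togo(.546,.0187,-.004,1.759)
E
```

```text
time: 12.7
eef_pos: [0.5448, 0.0192, 0.0705]
ee_rot: [-3.142, 0.0, 1.757]
ft_force: [-0.1, -0.2, 0.4]
opening: 0.0852
t 12.75 tcp [0.5459 0.0193 0.0715] rot [3.139e+00 1.000e-03 1.757e+00] q [-0.08  0.38 -0.23  0.95 -0.    1.3 ] F [-0.4 -0.2 -0.4] open 85.2
shift [-0.6 -0.2 75.5] turn -0.1
```

View pics/d2s.png

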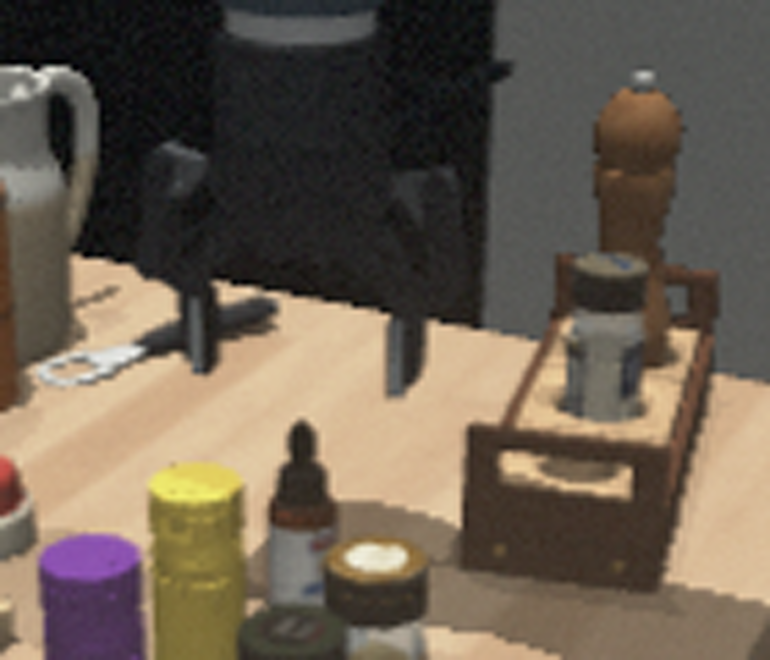

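```bash
python3 -m pendant '[[0,0,20,0,100],[0,0,40,0,100],[0,0,58,0,100],[0,0,70,0,100],[0,0,75,0,100],[0,0,75,0,100]]'; python3 -m pendant '[[0,0,0,0,0],[0,0,0,0,0],[0,0,0,0,0],[0,0,0,0,0],[0,0,0,0,0],[0,0,0,0,0],[0,0,0,0,0],[0,0,0,0,0]]'
python3 - <<'E'
from h import *
p,d=cams.snapshot('side'); crop('side',180,100,320,220,5.5,'pics/d3s.png',p)
togo(.546,.0187,-.004,1.759)
E
```

```text
time: 13.25
eef_pos: [0.5453, 0.02, -0.0047]
ee_rot: [3.141, 0.0, 1.759]
ft_force: [0.4, -0.4, -0.1]
opening: 0.0854
time: 13.92
eef_pos: [0.5453, 0.02, -0.0041]
ee_rot: [3.14, 0.001, 1.759]
ft_force: [-1.5, -0.3, 5.1]
opening: 0.0309
t 13.97 tcp [ 0.5453  0.0201 -0.0041] rot [3.140e+00 1.000e-03 1.759e+00] q [-0.08  0.46 -0.34  0.77 -0.    1.3 ] F [-0.8 -0.6  5.4] open 30.5
shift [-1.5  0.4 -0.1] turn -0.0
```

View pics/d3s.png

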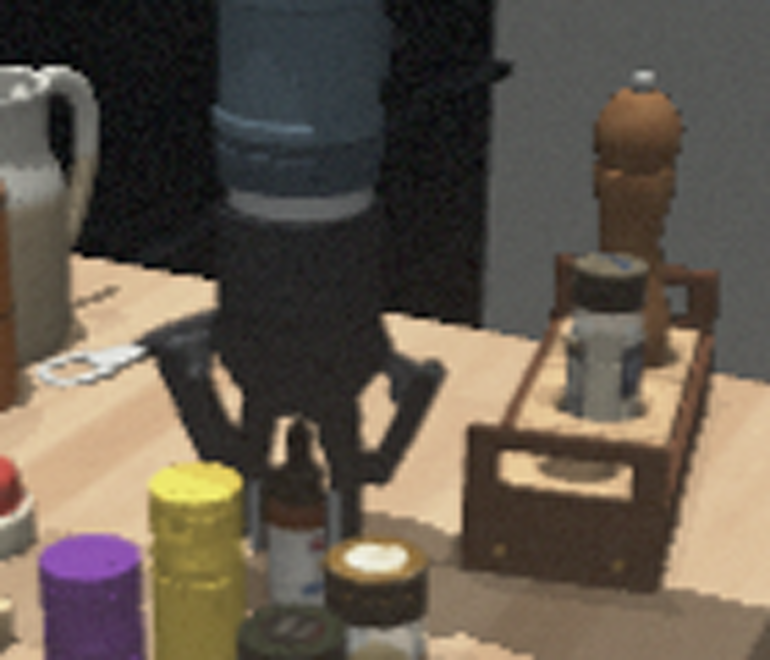

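```bash
python3 -m pendant '[[0,0,-10,0,0],[0,0,-30,0,0],[0,0,-65,0,0],[0,0,-100,0,0],[0,0,-122,0,0],[0,0,-122,0,0]]'
python3 - <<'E'
from h import *
p,d=cams.snapshot('side'); crop('side',180,60,320,220,4.5,'pics/d4s.png',p)
togo(.4546,-.1143,.118,1.766)
E
```

```text
time: 14.47
eef_pos: [0.5489, 0.0199, 0.1232]
ee_rot: [3.132, 0.003, 1.759]
ft_force: [0.3, -0.1, 0.3]
opening: 0.0306
t 14.52 tcp [0.5475 0.0201 0.1205] rot [3.135e+00 2.000e-03 1.759e+00] q [-0.08  0.35 -0.16  1.06 -0.    1.3 ] F [-0.2 -0.2 -0.6] open 30.5
shift [-114.6 -116.4    2. ] turn -0.4
```

View pics/d4s.png

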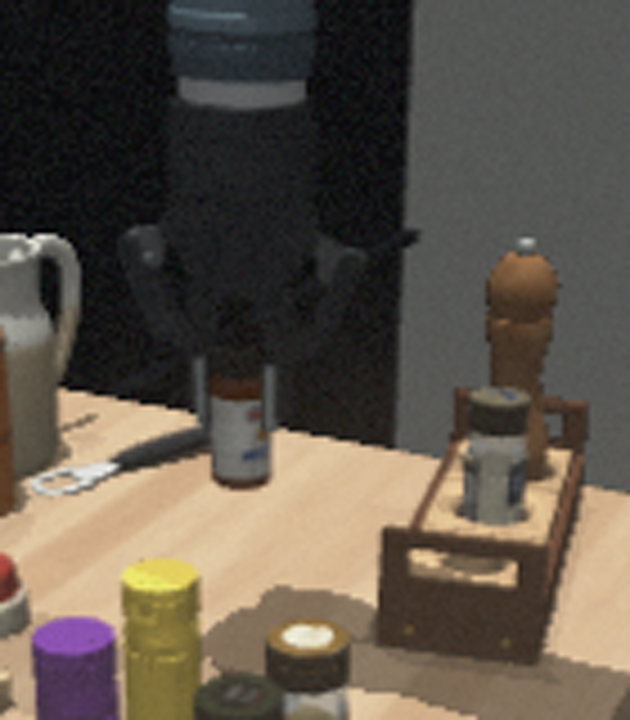

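```bash
python3 -m pendant '[[-20,-20,0,0,0],[-45,-45,0,0,0],[-70,-70,0,0,0],[-95,-95,0,0,0],[-115,-114,0,0,0],[-115,-114,0,0,0],[-115,-114,0,0,0],[-115,-114,0,0,0]]'
python3 - <<'E'
from h import *
p,d=cams.snapshot('side'); crop('side',220,60,360,220,5,'pics/d5s.png',p)
p,d=cams.snapshot('top'); crop('top',260,120,420,240,5,'pics/d5t.png',p)
togo(.4546,-.1143,.07,1.766)
z=readout.get_state()['eef_pos'][2]+.0041; c=(.4521,-.1165)
P=(np.array([proj('top',(c[0]+.0165*np.cos(a),c[1]+.0165*np.sin(a),z)) for a in np.linspace(0,6.28,60)])-[260,120])*5; print(c,P.min(0),P.max(0))
Q=(np.array([proj('side',(c[0]+.0165*np.cos(a),c[1]+.0165*np.sin(a),z)) for a in np.linspace(0,6.28,60)])-[220,60])*5; print('side',Q.min(0),Q.max(0))
E
```

```text
time: 15.18
eef_pos: [0.4538, -0.1136, 0.1162]
ee_rot: [-3.141, -0.001, 1.759]
ft_force: [0.0, -0.7, 0.2]
opening: 0.0305
t 15.28 tcp [ 0.4544 -0.1132  0.1164] rot [-3.141e+00 -1.000e-03  1.760e+00] q [-0.38  0.21 -0.36  1.    0.    1.  ] F [ 0.4  0.1 -0.8] open 30.5
shift [-1.2  0.  46.4] turn -0.3
(0.4521, -0.1165) [203.94483954 331.30060155] [281.19514351 408.14270668]
side [304.08354288 482.37809394] [364.28529158 504.03115975]
```

View pics/d5s.png

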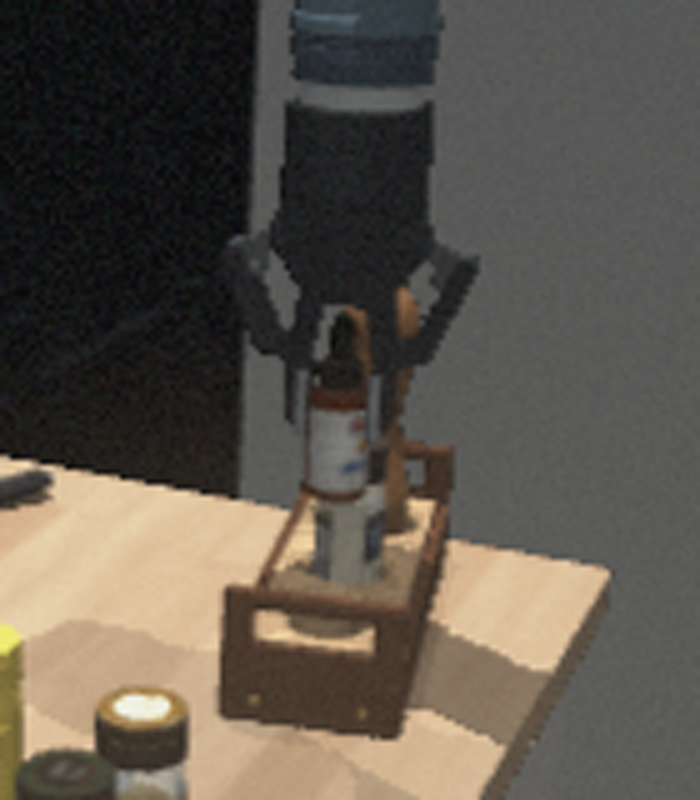

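View pics/d5t.png

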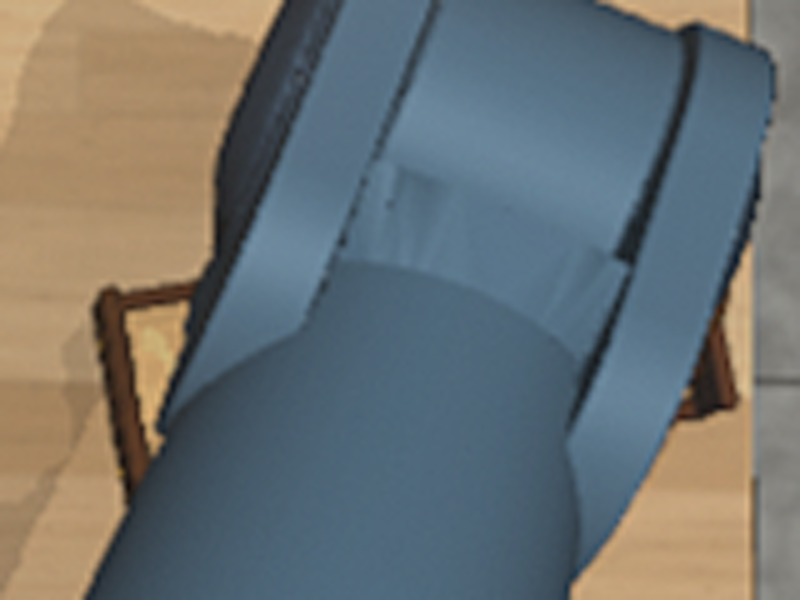

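```bash
python3 -m pendant '[[0,0,12,0,0],[0,0,28,0,0],[0,0,44,0,0],[0,0,56,0,0],[0,0,66,0,0],[0,0,68,0,0],[0,0,68,0,0]]'
python3 - <<'E'
from h import *
p,d=cams.snapshot('side'); crop('side',240,120,320,220,7.5,'pics/d6s.png',p)
togo(.4546,-.1143,.014,1.766)
z=readout.get_state()['eef_pos'][2]+.0041; c=(.4521,-.1165)
Q=(np.array([proj('side',(c[0]+.0165*np.cos(a),c[1]+.0165*np.sin(a),z)) for a in np.linspace(0,6.28,60)])-[240,120])*7.5; print('side',Q.min(0),Q.max(0))
Q=(np.array([proj('side',(c[0]+.0205*np.cos(a),c[1]+.0205*np.sin(a),.043)) for a in np.linspace(0,6.28,60)])-[240,120])*7.5; print('rim',Q.min(0),Q.max(0))
E
```

```text
time: 15.87
eef_pos: [0.4538, -0.113, 0.048]
ee_rot: [-3.14, -0.001, 1.76]
ft_force: [-0.3, 0.7, -0.1]
opening: 0.0305
t 15.92 tcp [ 0.4544 -0.1134  0.0487] rot [-3.141 -0.     1.76 ] q [-0.38  0.27 -0.47  0.83  0.    1.  ] F [0.4 0.1 0.3] open 30.7
shift [-1.   0.1 34.7] turn -0.3
side [296.03222102 439.68161357] [383.54185544 476.18983495]
rim [284.08660276 458.65306457] [392.31404403 504.68810119]
```

View pics/d6s.png

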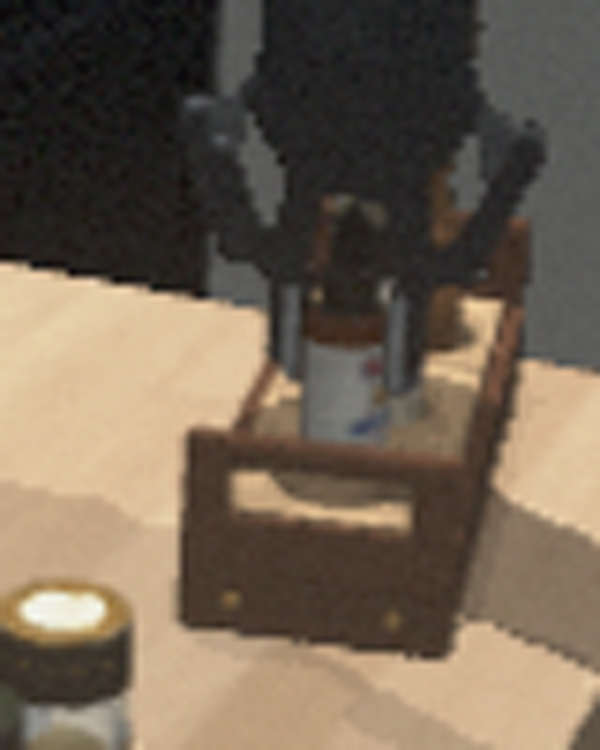

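```bash
python3 -m pendant '[[-1,1,5,0,0],[-1,1,10,0,0],[-1,1,15,0,0],[-1,1,20,0,0],[-1,1,24,0,0],[-1,1,24,0,0]]'; python3 -m pendant '[[0,0,3,0,0],[0,0,6,0,0],[0,0,8,0,0],[0,0,8,0,0]]';python3 -m pendant '[[0,0,2,0,0],[0,0,3,0,0],[0,0,3,0,0]]'
python3 - <<'E'
from h import *
p,d=cams.snapshot('side'); crop('side',240,120,320,220,7.5,'pics/d7s.png',p)
togo(.4546,-.1143,.014,1.766)
E
```

```text
time: 16.42
eef_pos: [0.4545, -0.1146, 0.0238]
ee_rot: [-3.14, -0.001, 1.759]
ft_force: [-1.1, -0.8, -1.7]
opening: 0.0309
time: 16.75
eef_pos: [0.455, -0.1147, 0.0164]
ee_rot: [-3.141, -0.0, 1.759]
ft_force: [-0.5, -0.1, 1.1]
opening: 0.0304
time: 17.0
eef_pos: [0.4555, -0.1149, 0.0139]
ee_rot: [3.141, 0.0, 1.759]
ft_force: [-0.0, -0.1, 0.0]
opening: 0.0305
t 17.05 tcp [ 0.4555 -0.1149  0.0139] rot [3.141 0.    1.759] q [-0.38  0.31 -0.52  0.74 -0.    1.  ] F [-0.  -0.2  0.9] open 30.5
shift [ 0.7 -0.7 -0.1] turn -0.4
```

View pics/d7s.png

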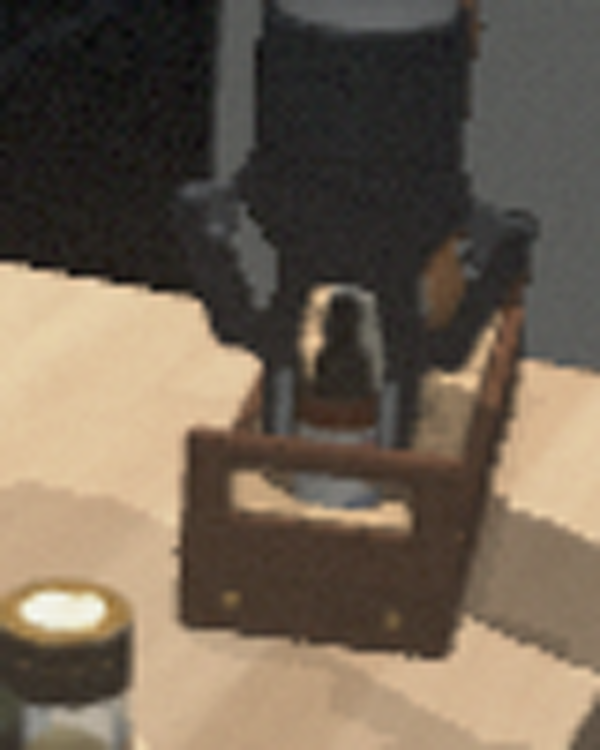

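```bash
python3 -m pendant '[[0,0,1,0,0],[0,0,2,0,0],[0,0,2,0,0]]'; python3 -m pendant '[[0,0,1,0,0],[0,0,1,0,0]]'
```

```text
time: 17.3
eef_pos: [0.4556, -0.1151, 0.0138]
ee_rot: [3.141, 0.001, 1.759]
ft_force: [-5.2, 1.6, 18.9]
opening: 0.0302
time: 17.47
eef_pos: [0.4557, -0.1152, 0.0137]
ee_rot: [3.141, 0.002, 1.759]
ft_force: [-9.7, 2.1, 27.7]
opening: 0.0309
```

```bash
python3 -m pendant '[[0,0,-2,0,0],[0,0,-3,0,0],[0,0,-3,0,100],[0,0,-3,0,100],[0,0,-3,0,100],[0,0,-3,0,100],[0,0,-3,0,100],[0,0,-3,0,100]]'; python3 -m pendant '[[0,0,-20,0,100],[0,0,-50,0,100],[0,0,-90,0,100],[0,0,-130,0,100],[0,0,-150,0,100],[0,0,-150,0,100]]'
python3 - <<'E'
from h import *
p,d=cams.snapshot('side'); crop('side',240,120,320,220,7.5,'pics/d8s.png',p)
p,d=cams.snapshot('top'); crop('top',260,120,420,240,5,'pics/d8t.png',p)
togo(.4714,-.1975,.165,1.766)
print((np.array(proj('side',(.4521,-.1165,.12)))-[240,120])*7.5)
E
```

```text
time: 18.13
eef_pos: [0.4553, -0.1148, 0.0136]
ee_rot: [-3.141, -0.0, 1.759]
ft_force: [-0.2, -0.2, -0.6]
opening: 0.0853
time: 18.63
eef_pos: [0.459, -0.1163, 0.1691]
ee_rot: [3.133, 0.005, 1.759]
ft_force: [0.1, -0.1, 0.6]
opening: 0.0853
t 18.73 tcp [ 0.4562 -0.1152  0.1645] rot [3.140e+00 1.000e-03 1.759e+00] q [-0.38  0.18 -0.27  1.12 -0.    1.  ] F [-0.4 -0.3 -0.4] open 85.1
shift [-83.7  -0.4  -0.4] turn -0.4
[351.14438302 290.81393043]
```

View pics/d8s.png

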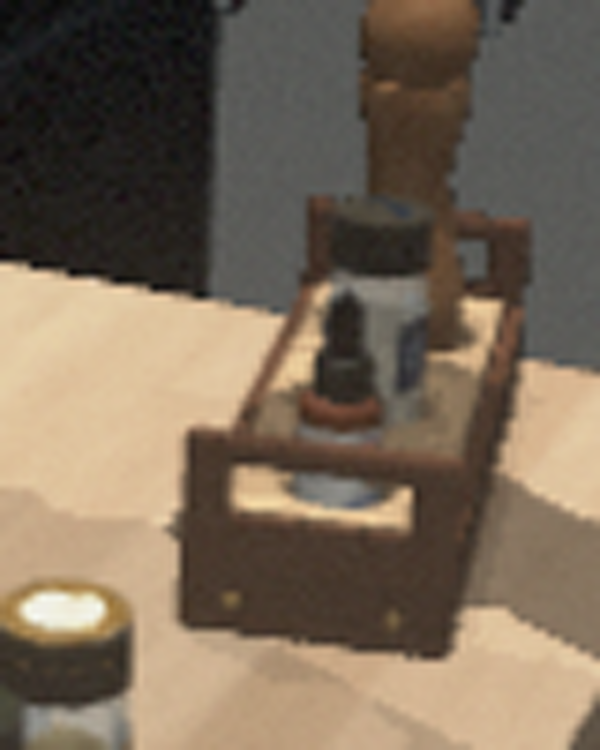

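```bash
python3 -m pendant '[[-20,0,0,0,100],[-50,0,0,0,100],[-75,0,0,0,100],[-84,0,0,0,100],[-84,0,0,0,100],[-84,0,20,0,100],[-84,0,40,0,100],[-84,0,40,0,100]]'
python3 - <<'E'
from h import *
p,d=cams.snapshot('side'); crop('side',240,90,330,200,7,'pics/n1s.png',p)
togo(.4714,-.1975,.037,1.766)
E
```

```text
time: 19.4
eef_pos: [0.4675, -0.1943, 0.1194]
ee_rot: [-3.135, -0.006, 1.759]
ft_force: [-0.5, 1.0, -1.4]
opening: 0.0852
t 19.45 tcp [ 0.4682 -0.1947  0.1212] rot [-3.136 -0.005  1.76 ] q [-0.52  0.28 -0.25  1.05  0.    0.86] F [-0.4 -1.2  0.8] open 85.4
shift [-3.7  3.1 84.2] turn -0.4
```

View pics/n1s.png

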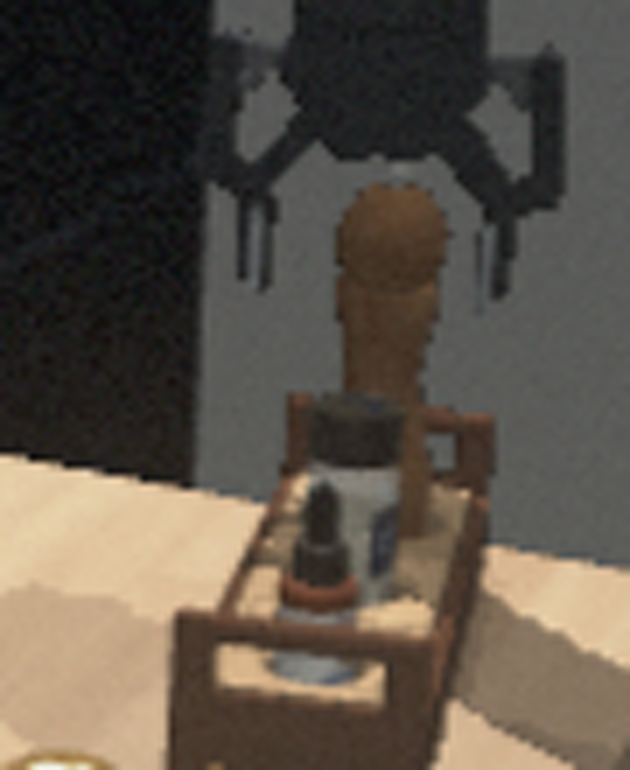

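```bash
python3 -m pendant '[[-2,2,20,0,100],[-2,2,40,0,100],[-2,2,60,0,100],[-2,2,74,0,100],[-2,2,83,0,100],[-2,2,83,0,100],[-2,2,83,0,100]]'
python3 - <<'E'
from h import *
p,d=cams.snapshot('side'); crop('side',240,90,330,200,7,'pics/n2s.png',p)
togo(.4714,-.1975,.037,1.766)
E
```

```text
time: 20.03
eef_pos: [0.4735, -0.1986, 0.0413]
ee_rot: [-3.141, -0.0, 1.759]
ft_force: [0.4, 0.0, 0.2]
opening: 0.0854
t 20.08 tcp [ 0.4741 -0.199   0.0419] rot [3.141e+00 1.000e-03 1.759e+00] q [-0.52  0.36 -0.37  0.85  0.    0.86] F [ 0.8 -0.8 -0.4] open 85.5
shift [ 2.  -2.3  4.9] turn -0.4
```

View pics/n2s.png

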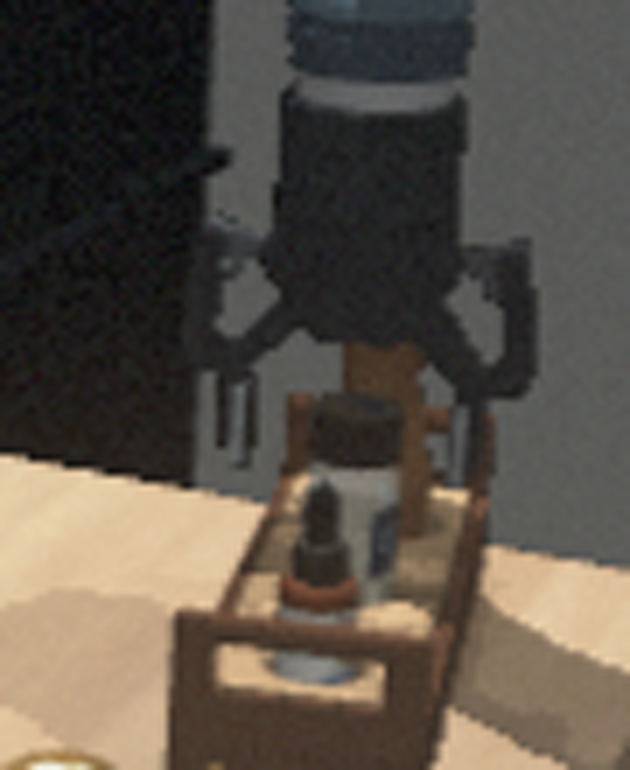

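```bash
python3 -m pendant '[[1,-2,4,0,100],[1,-2,4,0,100],[1,-2,4,0,0],[1,-2,4,0,0],[1,-2,4,0,0],[1,-2,4,0,0],[1,-2,4,0,0],[1,-2,4,0,0]]'; python3 -m pendant '[[0,0,0,0,0],[0,0,0,0,0]]';  python3 - <<'E'
from h import *
p,d=cams.snapshot('side'); crop('side',240,90,330,200,7,'pics/n3s.png',p)
togo(.4714,-.1975,.037,1.766)
E
```

```text
time: 20.75
eef_pos: [0.4713, -0.1986, 0.0372]
ee_rot: [-3.142, 0.001, 1.759]
ft_force: [-2.6, 0.9, 4.2]
opening: 0.0398
time: 20.92
eef_pos: [0.4713, -0.1986, 0.0372]
ee_rot: [3.142, 0.001, 1.759]
ft_force: [-2.3, -0.7, 5.3]
opening: 0.0402
t 20.97 tcp [ 0.4713 -0.1986  0.0372] rot [3.142e+00 1.000e-03 1.759e+00] q [-0.52  0.36 -0.38  0.84 -0.    0.86] F [-2.2 -0.2  5.6] open 39.7
shift [1.  0.3 0.2] turn -0.4
```

View pics/n3s.png

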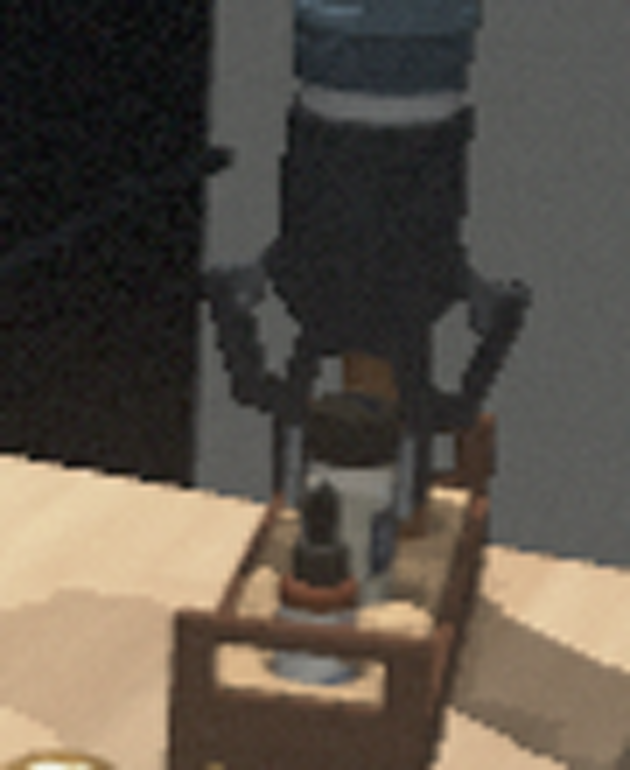

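```bash
python3 -m pendant '[[0,0,-8,0,0],[0,0,-25,0,0],[0,0,-55,0,0],[0,0,-90,0,0],[0,0,-120,0,0],[0,0,-135,0,0],[0,0,-135,0,0],[0,0,-135,0,0]]';  python3 - <<'E'
from h import *
p,d=cams.snapshot('side'); crop('side',240,50,330,200,4,'pics/n4s.png',p)
togo(.453,.021,.172,1.759)
E
```

```text
time: 21.63
eef_pos: [0.4719, -0.1986, 0.1722]
ee_rot: [3.14, 0.001, 1.759]
ft_force: [0.1, -0.4, -1.8]
opening: 0.0397
t 21.68 tcp [ 0.4708 -0.198   0.1708] rot [-3.141e+00 -1.000e-03  1.759e+00] q [-0.52  0.26 -0.15  1.17  0.    0.86] F [ 0.8  0.  -1.5] open 39.9
shift [218.5  23.4  -1. ] turn -0.0
```

View pics/n4s.png

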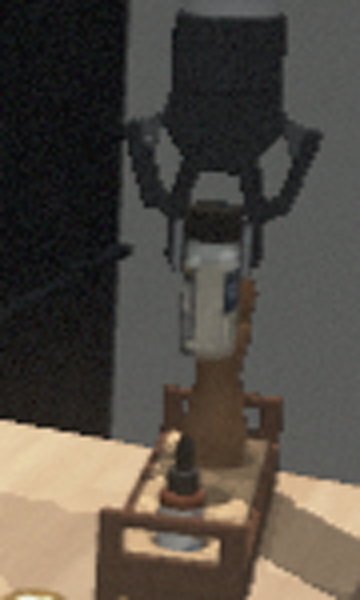

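```bash
python3 -m pendant '[[20,2,0,0,0],[55,6,0,0,0],[93,10,0,0,0],[131,14,0,0,0],[169,18,0,0,0],[200,21,0,0,0],[219,23,0,0,0],[219,23,0,0,0]]'; python3 -m pendant '[[0,0,15,0,0],[0,0,45,0,0],[0,0,80,0,0],[0,0,110,0,0],[0,0,130,0,0],[0,0,140,0,0],[0,0,140,0,0]]'
python3 - <<'E'
from h import *
p,d=cams.snapshot('side'); crop('side',190,60,330,260,4,'pics/n5s.png',p)
togo(.453,.021,.0192,1.759)
E
```

```text
time: 22.35
eef_pos: [0.4502, 0.0246, 0.1695]
ee_rot: [-3.137, -0.003, 1.764]
ft_force: [-0.1, -0.2, -1.1]
opening: 0.0397
time: 22.93
eef_pos: [0.4483, 0.0208, 0.0276]
ee_rot: [-3.133, -0.002, 1.758]
ft_force: [-1.1, 0.2, -1.0]
opening: 0.0396
t 22.98 tcp [0.4498 0.0207 0.0293] rot [-3.136e+00 -1.000e-03  1.758e+00] q [-0.09  0.26 -0.54  0.78 -0.    1.29] F [-0.4 -0.3 -1. ] open 39.6
shift [-0.4  3.2 10.1] turn -0.1
```

View pics/n5s.png

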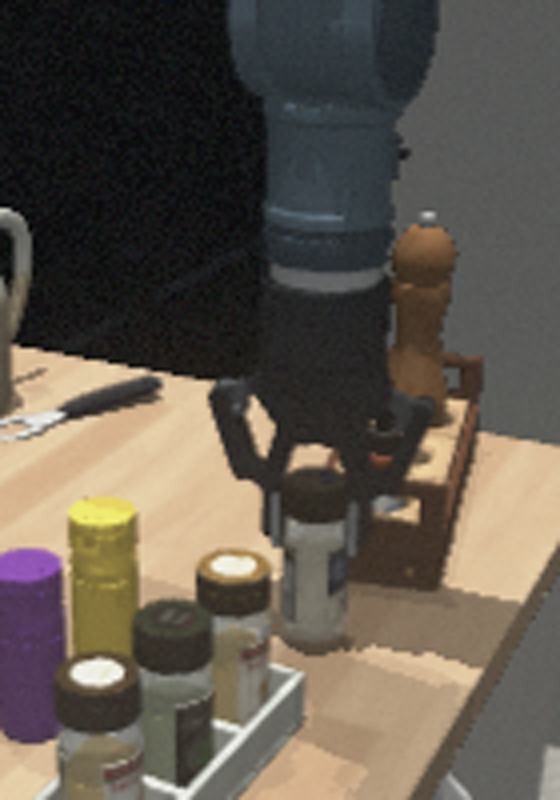

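```bash
python3 -m pendant '[[0,0,3,0,0],[0,0,6,0,0],[0,0,9,0,0],[0,0,11,0,0],[0,0,11,0,0],[0,0,11,0,0]]'
```

```text
time: 23.48
eef_pos: [0.453, 0.0211, 0.0209]
ee_rot: [3.141, 0.0, 1.759]
ft_force: [-0.3, -0.4, -1.9]
opening: 0.0398
```

```bash
python3 -m pendant '[[0,0,1,0,0],[0,0,2,0,0],[0,0,2,0,0]]'; python3 -m pendant '[[0,0,0.5,0,0],[0,0,1,0,0],[0,0,1,0,0]]'
```

```text
time: 23.73
eef_pos: [0.4533, 0.0211, 0.0192]
ee_rot: [3.141, 0.0, 1.759]
ft_force: [-0.6, -0.1, 2.2]
opening: 0.0396
time: 23.98
eef_pos: [0.4534, 0.021, 0.0192]
ee_rot: [3.14, 0.001, 1.759]
ft_force: [-3.8, 0.3, 13.1]
opening: 0.0396
```

```bash
python3 -m pendant '[[0,0,-1,0,0],[0,0,-1.5,0,0],[0,0,-1.5,0,100],[0,0,-1.5,0,100],[0,0,-1.5,0,100],[0,0,-1.5,0,100],[0,0,-1.5,0,100],[0,0,-1.5,0,100]]'; python3 -m pendant '[[0,0,-20,0,100],[0,0,-50,0,100],[0,0,-90,0,100],[0,0,-120,0,100],[0,0,-120,0,100]]'
python3 - <<'E'
from h import *
p,d=cams.snapshot('side'); crop('side',190,60,330,260,4,'pics/n6s.png',p)
togo(.452,.206,.14,1.521)
E
```

```text
time: 24.65
eef_pos: [0.4529, 0.0211, 0.0192]
ee_rot: [-3.141, 0.0, 1.759]
ft_force: [0.5, 0.4, -0.1]
opening: 0.0853
time: 25.07
eef_pos: [0.4575, 0.0207, 0.1454]
ee_rot: [3.131, 0.003, 1.759]
ft_force: [0.2, -0.7, 0.6]
opening: 0.0851
t 25.12 tcp [0.4562 0.0208 0.1427] rot [3.134e+00 2.000e-03 1.759e+00] q [-0.09  0.16 -0.35  1.06 -0.    1.29] F [ 0.3  1.3 -1.4] open 85.7
shift [182.8  30.4   2.6] turn 13.6
```

View pics/n6s.png

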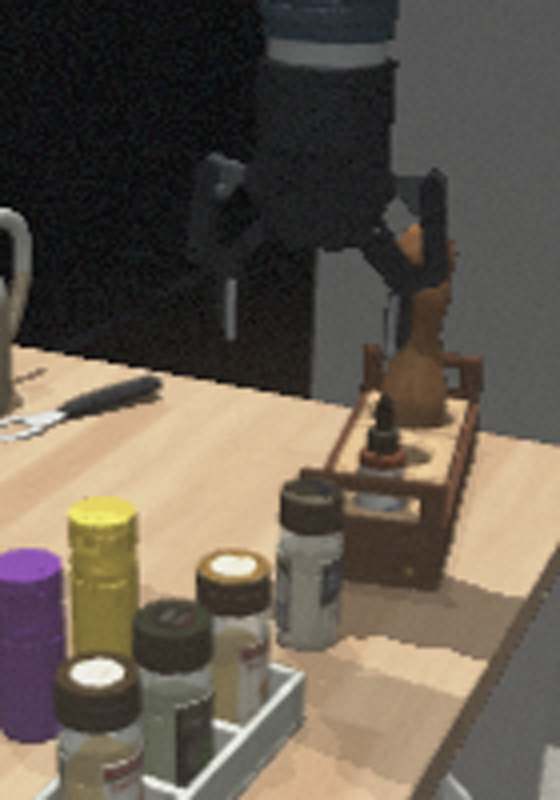

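```bash
python3 -m pendant '[[20,4,0,5,100],[55,10,0,10,100],[92,17,0,14,100],[130,24,0,14,100],[162,30,0,14,100],[182,34,0,14,100],[182,34,0,14,100],[182,34,0,14,100]]'; python3 -m pendant '[[0,0,0,0,100],[0,0,0,0,100]]'
python3 - <<'E'
from h import *
p,d=cams.snapshot('side'); crop('side',150,60,310,280,3.5,'pics/h1s.png',p)
togo(.452,.206,.08,1.521)
E
```

```text
time: 25.78
eef_pos: [0.4513, 0.2067, 0.1379]
ee_rot: [-3.14, 0.001, 1.517]
ft_force: [-0.4, -0.7, 0.4]
opening: 0.0857
time: 25.95
eef_pos: [0.4519, 0.205, 0.1386]
ee_rot: [-3.14, 0.001, 1.513]
ft_force: [0.1, -0.3, 0.6]
opening: 0.0858
t 26.0 tcp [0.4521 0.205  0.1389] rot [-3.141e+00  1.000e-03  1.513e+00] q [ 0.3   0.24 -0.25  1.08 -0.    1.93] F [ 0.6 -0.7 -0. ] open 85.6
shift [ 1.  -0.1 58.9] turn -0.5
```

View pics/h1s.png

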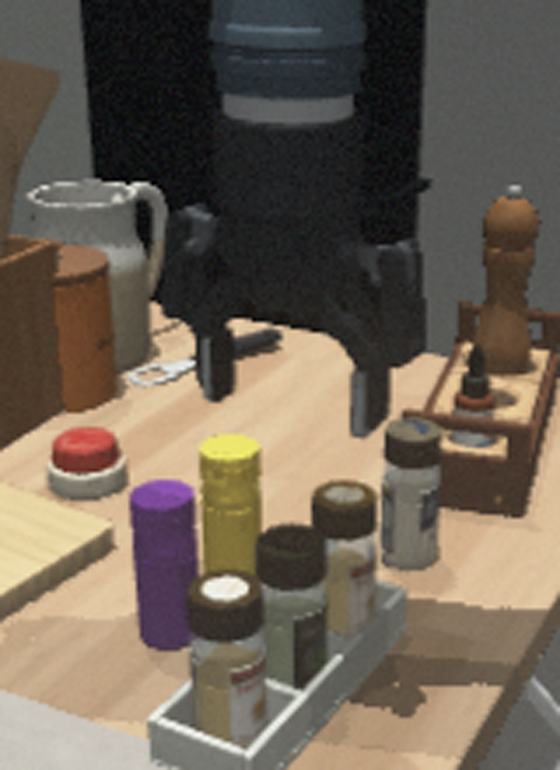

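```bash
python3 -m pendant '[[1,0,20,0,100],[1,0,45,0,100],[1,0,65,0,100],[1,0,70,0,100],[1,0,70,0,100],[1,0,70,0,100]]'
python3 - <<'E'
from h import *
p,d=cams.snapshot('side'); crop('side',190,130,290,280,5,'pics/h2s.png',p)
togo(.452,.206,.0252,1.521)
E
```

```text
time: 26.5
eef_pos: [0.4526, 0.2067, 0.0698]
ee_rot: [3.142, 0.0, 1.513]
ft_force: [0.4, 0.1, -0.5]
opening: 0.0854
t 26.55 tcp [0.4533 0.2071 0.0704] rot [ 3.14  -0.     1.514] q [ 0.3   0.3  -0.36  0.91 -0.    1.93] F [1.  0.3 0.2] open 85.6
shift [-1.2 -1.3 45.2] turn -0.4
```

View pics/h2s.png

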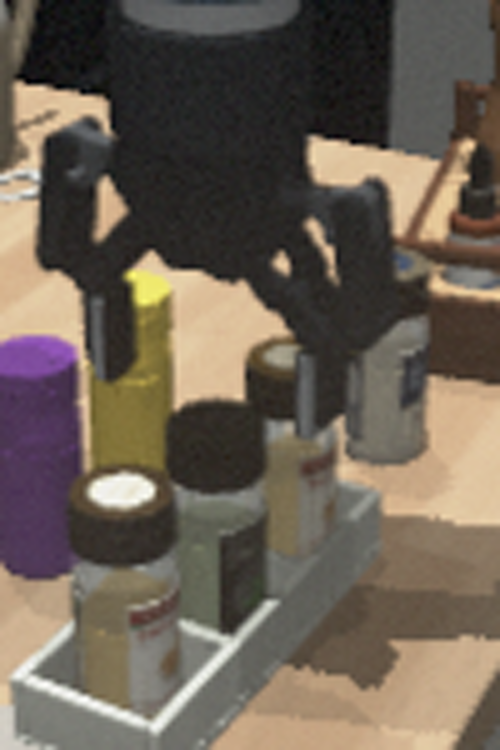

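```bash
python3 -m pendant '[[-3,-2,15,0,100],[-3,-2,30,0,100],[-3,-2,42,0,100],[-3,-2,45,0,100],[-3,-2,45,0,100]]'; python3 -m pendant '[[0,0,0,0,0],[0,0,0,0,0],[0,0,0,0,0],[0,0,0,0,0],[0,0,0,0,0],[0,0,0,0,0],[0,0,0,0,0],[0,0,0,0,0]]'
python3 - <<'E'
from h import *
p,d=cams.snapshot('side'); crop('side',190,130,290,280,5,'pics/h3s.png',p)
togo(.452,.206,.0252,1.521)
E
```

```text
time: 26.97
eef_pos: [0.4505, 0.2043, 0.0247]
ee_rot: [3.141, 0.0, 1.514]
ft_force: [-0.4, 0.3, -0.4]
opening: 0.0856
time: 27.63
eef_pos: [0.4513, 0.2046, 0.0253]
ee_rot: [3.139, -0.001, 1.514]
ft_force: [-0.5, -0.6, 6.0]
opening: 0.0397
t 27.68 tcp [0.4513 0.2046 0.0253] rot [ 3.140e+00 -1.000e-03  1.514e+00] q [ 0.3   0.34 -0.44  0.79 -0.    1.92] F [-0.2  0.   6.2] open 39.8
shift [1.4 0.6 0.1] turn -0.4
```

View pics/h3s.png

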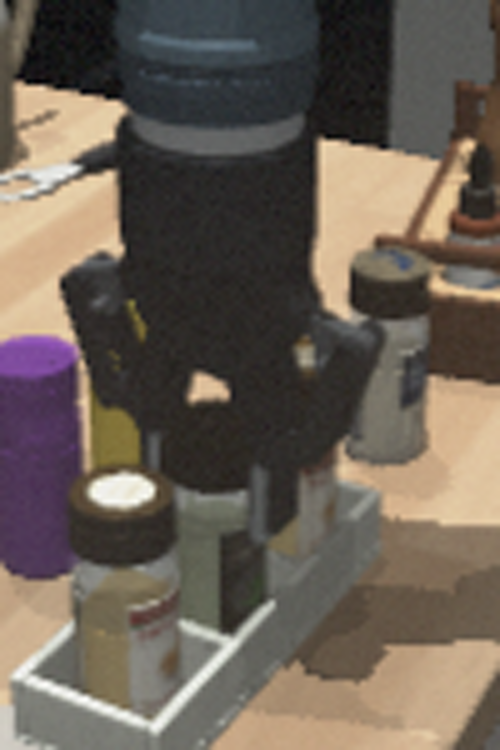

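```bash
python3 -m pendant '[[0,0,-8,0,0],[0,0,-25,0,0],[0,0,-55,0,0],[0,0,-90,0,0],[0,0,-125,0,0],[0,0,-145,0,0],[0,0,-145,0,0]]'
python3 - <<'E'
from h import *
p,d=cams.snapshot('side'); crop('side',150,60,310,280,3.5,'pics/h4s.png',p)
p,d=cams.snapshot('top'); crop('top',100,120,420,240,2.5,'pics/h4t.png',p)
togo(.471,-.1975,.17,1.766)
E
```

```text
time: 28.27
eef_pos: [0.4532, 0.2053, 0.1746]
ee_rot: [3.134, -0.003, 1.515]
ft_force: [-0.0, 0.3, -1.4]
opening: 0.0394
t 28.37 tcp [0.4506 0.2045 0.1699] rot [ 3.14  -0.     1.514] q [ 0.3   0.22 -0.2   1.15 -0.    1.92] F [ 0.1 -0.9 -1.6] open 40.0
shift [-4.002e+02  4.300e+01 -2.000e-01] turn -14.4
```

View pics/h4s.png

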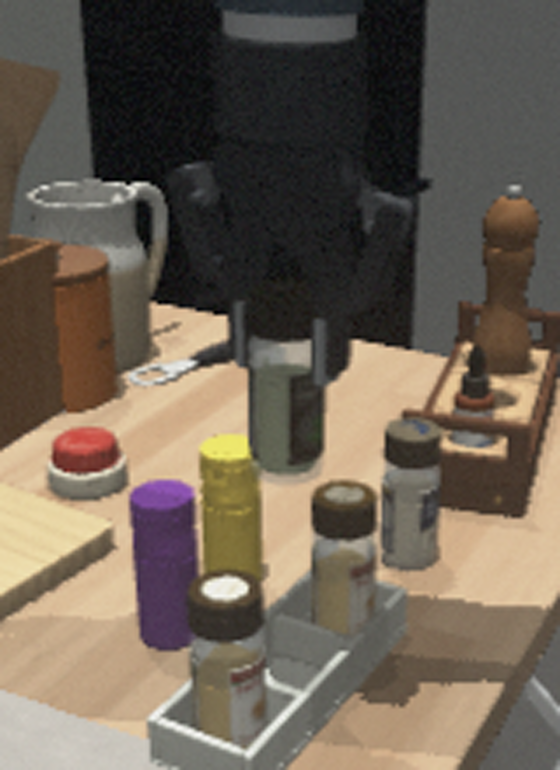

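View pics/h4t.png

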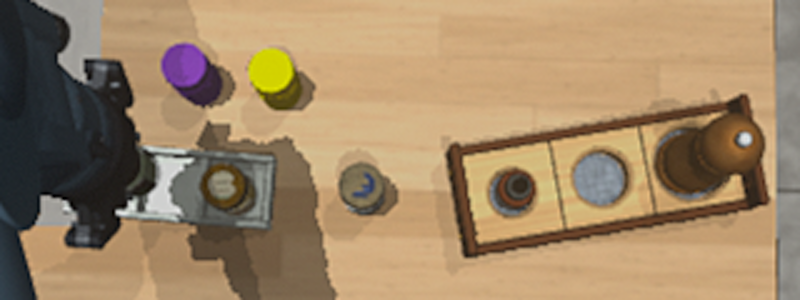

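```bash
python3 -m pendant '[[-18,2,0,-4,0],[-50,5,0,-8,0],[-88,9,0,-12,0],[-126,13,0,-14,0],[-164,17,0,-14,0],[-202,21,0,-14,0],[-240,25,0,-14,0],[-276,29,0,-14,0]]'
python3 - <<'E'
from h import *
im=cv2.imread('pics/h4t.png'); hsv=cv2.cvtColor(im,cv2.COLOR_BGR2HSV)
m=((hsv[...,1]<70)&(hsv[...,2]>80)&(im[...,0]>=im[...,2])).astype(np.uint8); m[:,:560]=0;m[:,640:]=0;m[:140]=0;m[220:]=0
cs,_=cv2.findContours(m,0,1); e=cv2.fitEllipse(cv2.convexHull(max(cs,key=len))); print(e)
u,v=(np.array(e[0])+.5)/2.5-.5+[100,120]
print(onz('top',u,v,.018),onz('top',u,v,.03))
togo(.471,-.1975,.17,1.766)
E
```

```text
time: 29.03
eef_pos: [0.4615, -0.0743, 0.1672]
ee_rot: [-3.138, -0.002, 1.758]
ft_force: [1.6, 0.5, -2.2]
opening: 0.0395
((598.6541137695312, 178.80712890625), (46.507049560546875, 50.06415557861328), 147.62570190429688)
[ 0.46972014 -0.1999687   0.018     ] [ 0.46852331 -0.19784472  0.03      ]
t 29.03 tcp [ 0.4615 -0.0743  0.1672] rot [-3.138e+00 -2.000e-03  1.758e+00] q [-0.3   0.18 -0.26  1.14 -0.    1.09] F [ 1.6  0.5 -2.2] open 39.5
shift [-122.8  -13.7   -3. ] turn -0.4
```

```bash
python3 -m pendant '[[-36,-5,0,0,0],[-70,-9,0,0,0],[-100,-13,0,0,0],[-124,-16,0,0,0],[-124,-16,0,0,0],[-124,-16,0,0,0],[-124,-16,0,0,0]]'
python3 - <<'E'
from h import *
p,d=cams.snapshot('side'); crop('side',220,60,360,220,5,'pics/h5s.png',p)
p,d=cams.snapshot('top'); crop('top',270,120,420,230,5,'pics/h5t.png',p)
togo(.4715,-.1978,.07,1.766)
z=readout.get_state()['eef_pos'][2]-.0192; c=(.4687,-.199)
Q=(np.array([proj('side',(c[0]+.0205*np.cos(a),c[1]+.0205*np.sin(a),z)) for a in np.linspace(0,6.28,60)])-[220,60])*5; print('side',Q.min(0),Q.max(0))
Q=(np.array([proj('top',(c[0]+.0205*np.cos(a),c[1]+.0205*np.sin(a),z)) for a in np.linspace(0,6.28,60)])-[270,120])*5; print('top',Q.min(0),Q.max(0))
E
```

```text
time: 29.62
eef_pos: [0.4697, -0.1965, 0.1677]
ee_rot: [-3.139, -0.003, 1.759]
ft_force: [0.4, 0.6, -1.3]
opening: 0.0398
t 29.72 tcp [ 0.4702 -0.1962  0.1684] rot [-3.14e+00 -2.00e-03  1.76e+00] q [-0.52  0.26 -0.16  1.16  0.    0.86] F [-0.   0.3 -1.3] open 39.5
shift [-2.   1.1 98.4] turn -0.3
side [323.11607928 386.3719315 ] [393.51107625 408.2117033 ]
top [350.23355194 279.58042283] [449.11008532 377.63615654]
```

View pics/h5s.png

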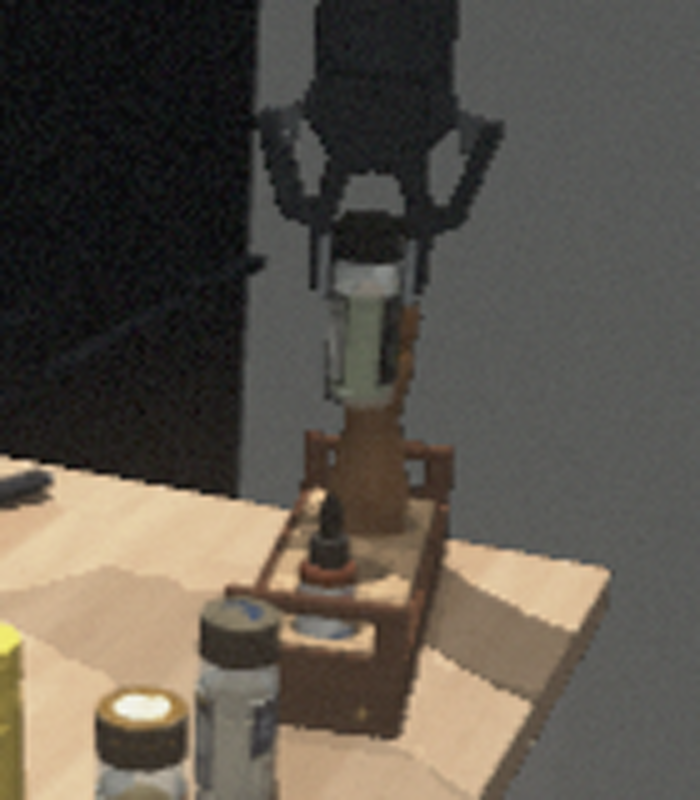

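View pics/h5t.png

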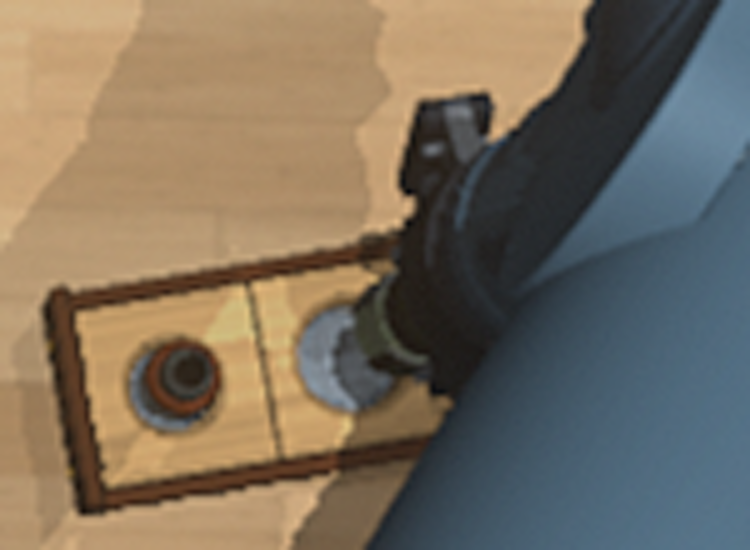

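```bash
python3 -m pendant '[[-1,1,15,0,0],[-1,1,40,0,0],[-1,1,62,0,0],[-1,1,80,0,0],[-1,1,90,0,0],[-1,1,92,0,0],[-1,1,92,0,0]]'
python3 - <<'E'
from h import *
p,d=cams.snapshot('side'); crop('side',240,100,320,200,7.5,'pics/h6s.png',p)
p,d=cams.snapshot('top'); crop('top',290,140,410,220,6.5,'pics/h6t.png',p)
togo(.4715,-.1978,.0372,1.766)
z=readout.get_state()['eef_pos'][2]-.0192; c=(.4687,-.199)
Q=(np.array([proj('side',(c[0]+.0205*np.cos(a),c[1]+.0205*np.sin(a),z)) for a in np.linspace(0,6.28,60)])-[240,100])*7.5; print('side',Q.min(0),Q.max(0))
Q=(np.array([proj('top',(c[0]+.0205*np.cos(a),c[1]+.0205*np.sin(a),z)) for a in np.linspace(0,6.28,60)])-[290,140])*6.5; print('top',Q.min(0),Q.max(0))
E
```

```text
time: 30.3
eef_pos: [0.4718, -0.1975, 0.077]
ee_rot: [-3.141, -0.001, 1.76]
ft_force: [0.4, -0.0, -1.1]
opening: 0.0399
t 30.4 tcp [ 0.4731 -0.1986  0.0784] rot [3.140e+00 1.000e-03 1.759e+00] q [-0.52  0.32 -0.31  0.94 -0.    0.86] F [-0.  -0.2 -1.2] open 39.5
shift [ 1.1 -1.5 41.2] turn -0.4
side [321.06601353 490.61687369] [422.58209811 529.54905222]
top [278.94396967 266.26380408] [396.6186747  383.09646236]
```

View pics/h6s.png

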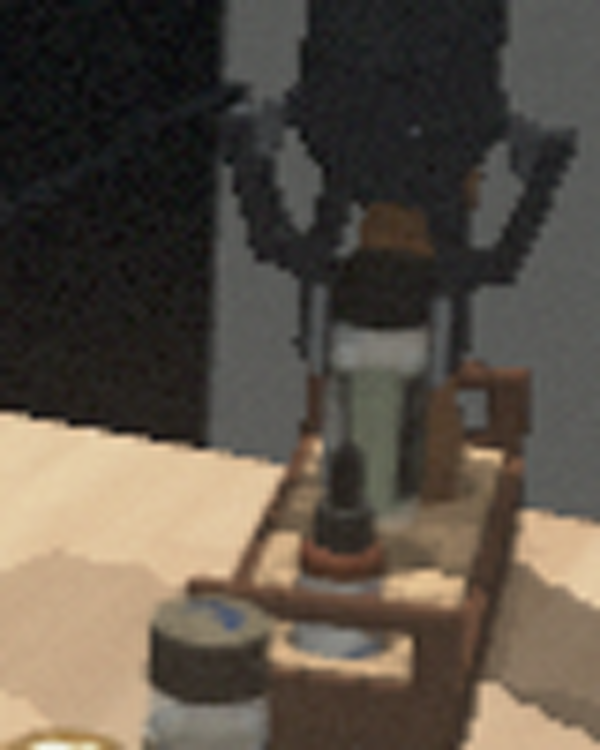

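View pics/h6t.png

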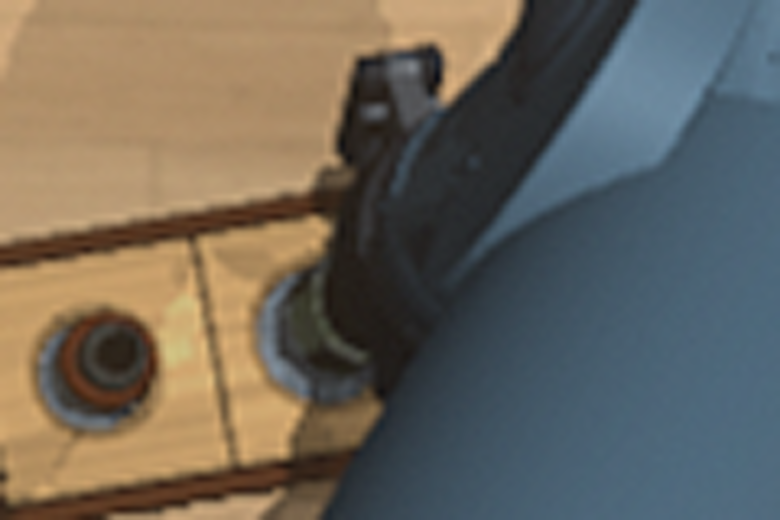

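```bash
python3 -m pendant '[[0,0,6,0,0],[0,0,12,0,0],[0,0,18,0,0],[0,0,24,0,0],[0,0,30,0,0],[0,0,35,0,0],[0,0,35,0,0]]';  python3 -m pendant '[[0,0,2,0,0],[0,0,4,0,0],[0,0,4,0,0]]'; python3 -m pendant '[[0,0,1,0,0],[0,0,2,0,0],[0,0,2,0,0]]'
```

```text
time: 30.98
eef_pos: [0.4712, -0.1979, 0.0409]
ee_rot: [-3.14, -0.002, 1.759]
ft_force: [-0.5, -0.6, -0.3]
opening: 0.0402
time: 31.23
eef_pos: [0.4722, -0.1984, 0.0381]
ee_rot: [-3.141, 0.0, 1.759]
ft_force: [-0.6, -0.2, -2.7]
opening: 0.0396
time: 31.48
eef_pos: [0.4726, -0.1987, 0.0373]
ee_rot: [3.141, 0.001, 1.759]
ft_force: [-2.2, 0.8, 4.9]
opening: 0.0396
```

```bash
python3 -m pendant '[[0,0,0,0,0],[0,0,0,0,100],[0,0,0,0,100],[0,0,0,0,100],[0,0,0,0,100],[0,0,0,0,100],[0,0,0,0,100],[0,0,0,0,100]]'; python3 -m pendant '[[0,0,-20,0,100],[0,0,-50,0,100],[0,0,-90,0,100],[0,0,-125,0,100],[0,0,-130,0,100],[0,0,-130,0,100]]'
python3 - <<'E'
from h import *
p,d=cams.snapshot('side'); crop('side',220,80,340,230,5,'pics/h7s.png',p)
p,d=cams.snapshot('top'); crop('top',270,120,420,230,5,'pics/h7t.png',p)
print((np.array(proj('side',(.4687,-.199,.123)))-[220,80])*5)
togo(.453,.021,.168,1.759)
E
```

```text
time: 32.15
eef_pos: [0.4722, -0.1985, 0.0363]
ee_rot: [-3.142, 0.0, 1.759]
ft_force: [0.1, 0.5, 0.2]
opening: 0.0852
time: 32.65
eef_pos: [0.4746, -0.1998, 0.1694]
ee_rot: [3.136, 0.005, 1.759]
ft_force: [-0.1, -0.0, -0.6]
opening: 0.0854
[355.15349608 339.83720928]
t 32.75 tcp [ 0.472  -0.1983  0.1656] rot [-3.141 -0.     1.759] q [-0.52  0.26 -0.16  1.15 -0.    0.86] F [-0.7  1.1 -0.6] open 85.3
shift [219.   22.3  -2.3] turn -0.0
```

View pics/h7s.png

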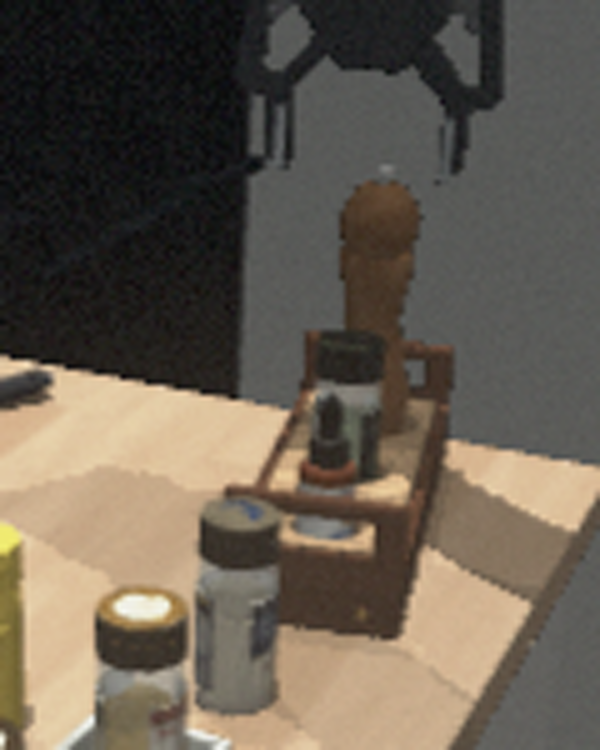

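```bash
python3 -m pendant '[[20,2,0,0,100],[55,6,0,0,100],[93,10,0,0,100],[131,14,0,0,100],[169,18,0,0,100],[200,21,0,0,100],[219,22,0,0,100],[219,22,0,0,100]]'; python3 -m pendant '[[0,0,15,0,100],[0,0,45,0,100],[0,0,75,0,100],[0,0,80,0,100],[0,0,80,0,100]]'
python3 - <<'E'
from h import *
p,d=cams.snapshot('side'); crop('side',190,100,310,260,4.5,'pics/n7s.png',p)
togo(.453,.021,.0197,1.759)
E
```

```text
time: 33.42
eef_pos: [0.4501, 0.0242, 0.164]
ee_rot: [-3.137, -0.003, 1.764]
ft_force: [-0.3, 0.3, 0.1]
opening: 0.0855
time: 33.83
eef_pos: [0.4492, 0.0205, 0.0833]
ee_rot: [-3.134, -0.002, 1.758]
ft_force: [-0.2, -0.3, -0.4]
opening: 0.0852
t 33.88 tcp [0.4512 0.0204 0.0852] rot [-3.138e+00 -1.000e-03  1.758e+00] q [-0.1   0.2  -0.45  0.92 -0.    1.29] F [ 0.3 -0.2  0.2] open 85.4
shift [ 0.2  2.1 65.5] turn -0.1
```

View pics/n7s.png

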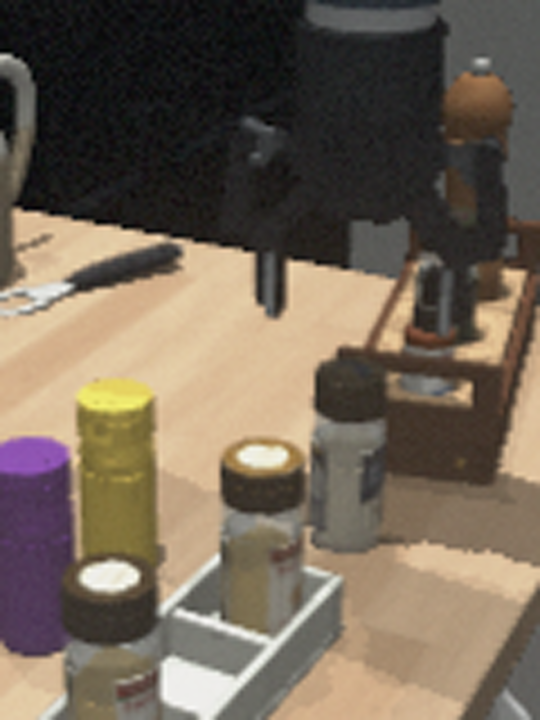

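```bash
python3 -m pendant '[[0,1,15,0,100],[0,1,35,0,100],[0,1,52,0,100],[0,1,62,0,100],[0,1,65,0,100],[0,1,65,0,100]]'; python3 -m pendant '[[0,0,0,0,0],[0,0,0,0,0],[0,0,0,0,0],[0,0,0,0,0],[0,0,0,0,0],[0,0,0,0,0],[0,0,0,0,0],[0,0,0,0,0]]'
python3 - <<'E'
from h import *
p,d=cams.snapshot('side'); crop('side',190,100,310,260,4.5,'pics/n8s.png',p)
togo(.453,.021,.0197,1.759)
E
```

```text
time: 34.38
eef_pos: [0.4545, 0.0206, 0.0219]
ee_rot: [3.141, 0.0, 1.758]
ft_force: [-0.4, 0.4, -0.0]
opening: 0.0853
time: 35.05
eef_pos: [0.4543, 0.0208, 0.0223]
ee_rot: [3.141, 0.001, 1.759]
ft_force: [-1.9, -0.2, 6.5]
opening: 0.0399
t 35.1 tcp [0.4544 0.0208 0.0223] rot [3.141e+00 1.000e-03 1.759e+00] q [-0.09  0.27 -0.55  0.75 -0.    1.29] F [-2.3 -0.1  6.5] open 40.2
shift [ 0.5 -1.3  2.6] turn -0.0
```

View pics/n8s.png

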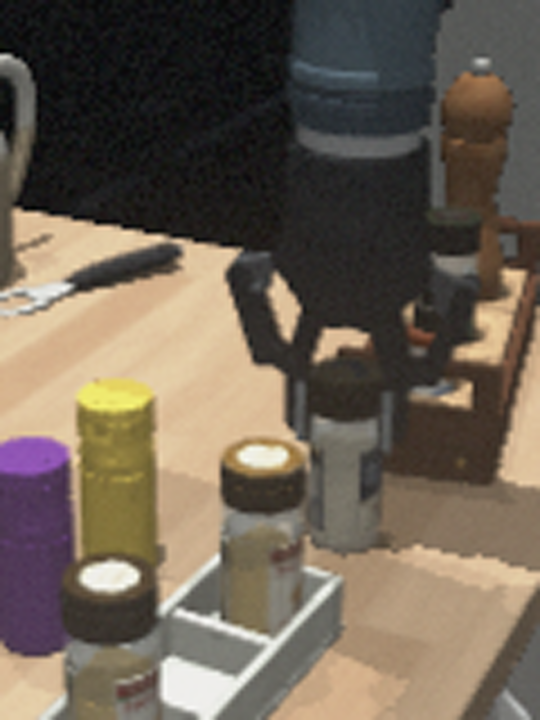

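```bash
python3 -m pendant '[[0,0,-8,0,0],[0,0,-25,0,0],[0,0,-55,0,0],[0,0,-90,0,0],[0,0,-125,0,0],[0,0,-143,0,0],[0,0,-143,0,0]]'; python3 -m pendant '[[20,4,0,5,0],[55,10,0,10,0],[92,17,0,14,0],[130,24,0,14,0],[162,30,0,14,0],[180,33,0,14,0],[180,33,0,14,0],[180,33,0,14,0]]'
python3 - <<'E'
from h import *
p,d=cams.snapshot('side'); crop('side',150,60,310,280,3.5,'pics/n9s.png',p)
p,d=cams.snapshot('top'); crop('top',100,130,260,240,5,'pics/n9t.png',p)
togo(.453,.204,.065,1.521)
z=readout.get_state()['eef_pos'][2]-.0223; c=(.451,.2025)
Q=(np.array([proj('side',(c[0]+.0205*np.cos(a),c[1]+.0205*np.sin(a),z)) for a in np.linspace(0,6.28,60)])-[150,60])*3.5; print('side',Q.min(0),Q.max(0))
E
```

```text
time: 35.68
eef_pos: [0.4573, 0.0207, 0.1695]
ee_rot: [3.133, 0.003, 1.759]
ft_force: [0.9, 0.4, -1.8]
opening: 0.0401
time: 36.35
eef_pos: [0.4517, 0.2044, 0.1633]
ee_rot: [-3.14, 0.001, 1.517]
ft_force: [-0.7, -0.0, -1.2]
opening: 0.0398
t 36.45 tcp [0.452  0.2031 0.1636] rot [-3.140e+00  1.000e-03  1.514e+00] q [ 0.29  0.23 -0.2   1.14 -0.    1.92] F [ 0.3 -0.  -1. ] open 40.1
shift [ 1.   1.  98.6] turn -0.4
side [254.41723071 474.91734855] [327.57232893 509.05835434]
```

View pics/n9s.png

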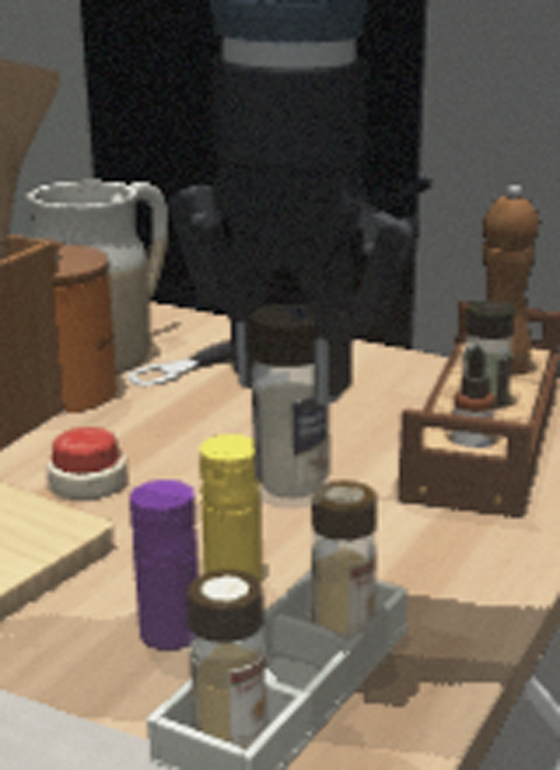

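View pics/n9t.png

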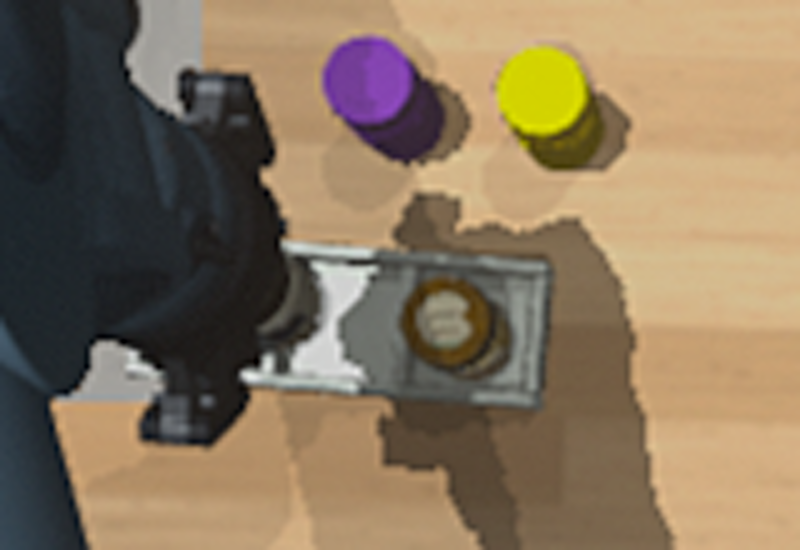

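```bash
python3 -m pendant '[[0,1,15,0,0],[0,1,40,0,0],[0,1,65,0,0],[0,1,82,0,0],[0,1,90,0,0],[0,1,90,0,0],[0,1,90,0,0]]'
python3 - <<'E'
from h import *
p,d=cams.snapshot('side'); crop('side',180,130,290,280,5,'pics/n10s.png',p)
p,d=cams.snapshot('top'); crop('top',100,150,240,230,5.5,'pics/n10t.png',p)
togo(.453,.204,.0283,1.521)
E
```

```text
time: 37.03
eef_pos: [0.4537, 0.2031, 0.0745]
ee_rot: [-3.141, 0.0, 1.513]
ft_force: [0.6, 0.4, -1.7]
opening: 0.0396
t 37.13 tcp [0.455  0.2039 0.0756] rot [ 3.139e+00 -1.000e-03  1.514e+00] q [ 0.29  0.29 -0.36  0.92 -0.    1.92] F [ 0.3 -0.5 -1.3] open 39.6
shift [-0.  -2.1 47.3] turn -0.4
```

View pics/n10s.png

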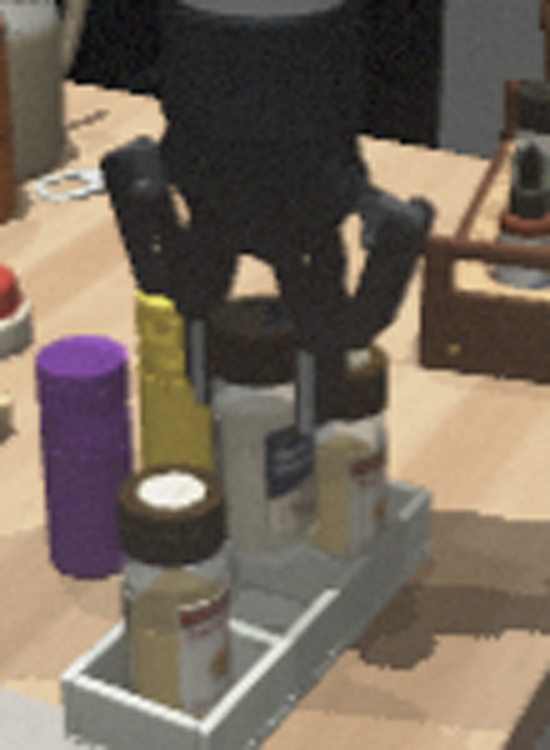

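View pics/n10t.png

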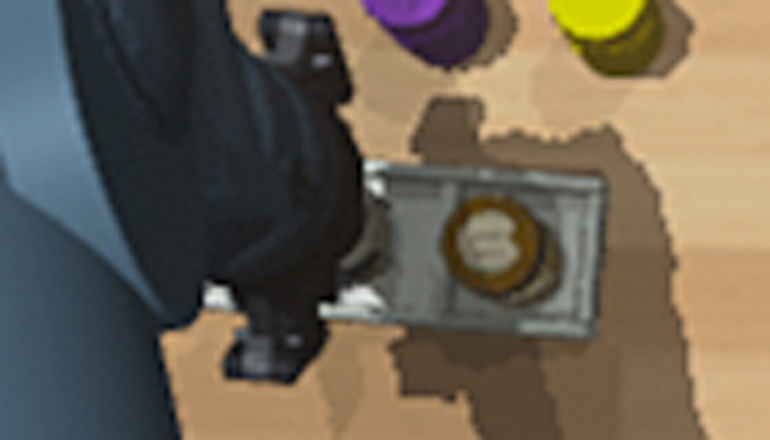

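Run:
```python
from h import *
c=np.array([.4527,.201]);d=np.array([.0501,.9987]);n=np.array([.9987,-.0501])
f=lambda X:((np.array(proj('side',X))-[180,130])*5).round(0)
for a,b,nm in((1,1,'divL far'),(1,-1,'divL near'),(-1,1,'divR far'),(-1,-1,'divR near')):
    q=c+a*.031*d+b*.028*n; print(nm,f((q[0],q[1],.035)))
for a,b,nm in((1,1,'L far'),(1,-1,'L near'),(-1,1,'R far'),(-1,-1,'R near')):
    q=c+a*.096*d+b*.034*n; print(nm,f((q[0],q[1],.035)))
z=.0533
for cc in((.452,.203),(.4527,.201)):
    Q=np.array([f((cc[0]+.0205*np.cos(a),cc[1]+.0205*np.sin(a),z)) for a in np.linspace(0,6.28,60)]);print(cc,Q.min(0),Q.max(0))
```

```text
divL far [169. 592.]
divL near [286. 632.]
divR far [246. 519.]
divR near [358. 555.]
L far [ 62. 674.]
L near [212. 731.]
R far [306. 450.]
R near [436. 488.]
(0.452, 0.203) [215. 512.] [313. 568.]
(0.4527, 0.201) [215. 510.] [314. 565.]
```

```bash
python3 -m pendant '[[2,-1,8,0,0],[2,-1,16,0,0],[2,-1,24,0,0],[2,-1,30,0,0],[2,-1,30,0,0]]';python3 -m pendant '[[0,0,5,0,0],[0,0,10,0,0],[0,0,13,0,0],[0,0,13,0,0]]';  python3 -m pendant '[[0,0,1.5,0,0],[0,0,3,0,0],[0,0,3,0,0]]'; python3 -m pendant '[[0,0,0.5,0,0],[0,0,1,0,0],[0,0,1,0,0]]'
python3 - <<'E'
from h import *
p,d=cams.snapshot('side'); crop('side',180,130,290,280,5,'pics/n11s.png',p)
E
```

```text
time: 37.55
eef_pos: [0.4512, 0.2055, 0.0425]
ee_rot: [-3.139, 0.001, 1.515]
ft_force: [-0.6, -0.4, -0.9]
opening: 0.0395
time: 37.88
eef_pos: [0.4522, 0.2058, 0.0305]
ee_rot: [-3.14, 0.001, 1.514]
ft_force: [-1.5, 0.0, -1.3]
opening: 0.0396
time: 38.13
eef_pos: [0.4531, 0.2061, 0.0284]
ee_rot: [3.141, -0.0, 1.514]
ft_force: [0.3, -0.5, -1.1]
opening: 0.0394
time: 38.38
eef_pos: [0.4531, 0.2062, 0.0283]
ee_rot: [3.141, -0.0, 1.515]
ft_force: [-2.0, -0.2, 5.8]
opening: 0.0399
```

View pics/n11s.png

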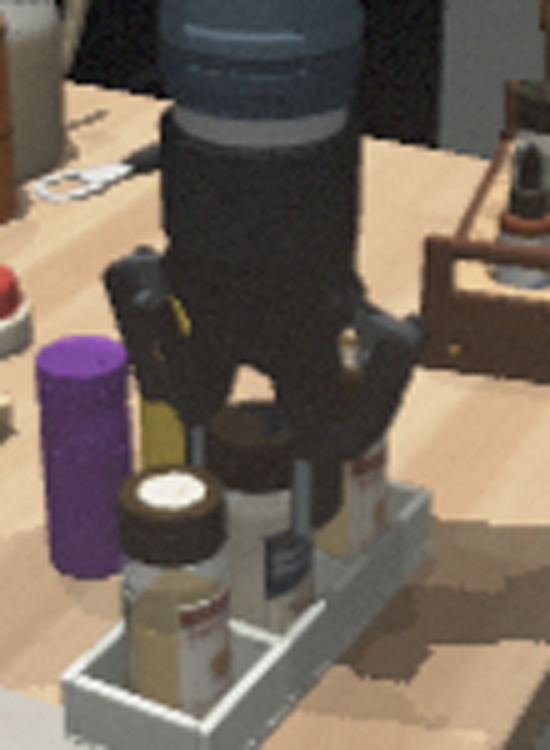

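Contact at exactly the expected height. Release, rise, retreat, and check both views.

```bash
python3 -m pendant '[[0,0,-0.5,0,0],[0,0,-0.5,0,100],[0,0,-0.5,0,100],[0,0,-0.5,0,100],[0,0,-0.5,0,100],[0,0,-0.5,0,100],[0,0,-0.5,0,100],[0,0,-0.5,0,100]]'; python3 -m pendant '[[0,0,-20,0,100],[0,0,-50,0,100],[0,0,-90,0,100],[0,0,-130,0,100],[0,0,-170,0,100],[0,0,-190,0,100],[0,0,-190,0,100]]';  python3 - <<'E'
from h import *
togo(.36,.0,.21,1.5)
E
```

```text
time: 39.1
eef_pos: [0.4528, 0.2059, 0.0277]
ee_rot: [-3.142, 0.0, 1.514]
ft_force: [-0.3, 0.6, 0.0]
opening: 0.0856
time: 39.68
eef_pos: [0.4562, 0.207, 0.2235]
ee_rot: [3.132, -0.003, 1.514]
ft_force: [1.4, 1.2, 0.2]
opening: 0.0852
t 39.68 tcp [0.4562 0.207  0.2235] rot [ 3.132e+00 -3.000e-03  1.514e+00] q [ 0.3   0.21 -0.07  1.28 -0.    1.93] F [1.4 1.2 0.2] open 85.2
shift [-212.2  -84.5   11.9] turn 0.8
```

```bash
python3 -m pendant '[[-20,-6,0,0,100],[-50,-15,0,0,100],[-85,-25,0,0,100],[-120,-36,0,0,100],[-150,-45,0,0,100],[-170,-50,0,0,100],[-170,-50,0,0,100],[-170,-50,0,0,100]]';  python3 - <<'E'
from h import *
p,d=cams.snapshot('side'); crop('side',150,90,330,290,3.5,'pics/e1s.png',p); cv2.imwrite('pics/e1sf.png',p)
p,d=cams.snapshot('top'); crop('top',100,120,420,240,2.5,'pics/e1t.png',p)
for nm,X in dict(mill=(.4842,-.2815,.208),drop=(.4521,-.1165,.12),herb=(.4687,-.199,.123),navy=(.451,.2035,.111)).items():
    print(nm,(np.array(proj('side',X))-[150,90])*3.5,(np.array(proj('top',X))-[100,120])*2.5)
E
```

```text
time: 40.35
eef_pos: [0.3927, 0.0385, 0.2171]
ee_rot: [-3.141, -0.0, 1.512]
ft_force: [0.8, 0.2, -0.6]
opening: 0.0853
mill [514.58625719  79.63546125] [745.86026876 139.03145294]
drop [478.86737874 240.71316754] [521.22352958 184.88100536]
herb [493.60744725 202.8860465 ] [618.6606503  167.53219343]
navy [290.50318957 434.090232  ] [150.47592777 178.16873644]
```

View pics/e1s.png

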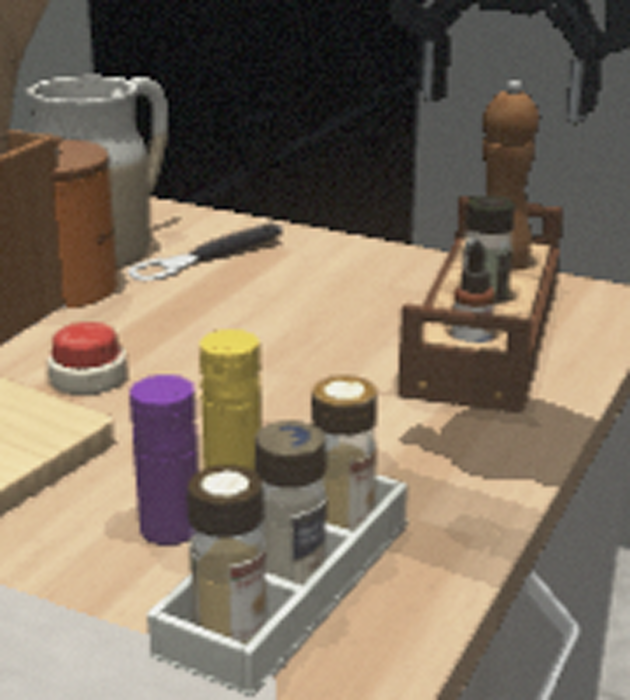

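View pics/e1t.png

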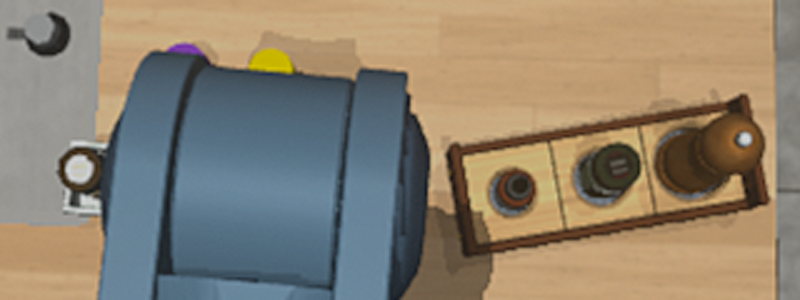

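```bash
python3 -c "
from cell import job,readout
print(readout.get_state()['time']); print(job.sign_off())"
```

```text
40.45
the job is handed in; nothing more can be done
None
```

I handed the job in at 40.5 s. The pepper mill is in the wide well, the herb jar in the medium one and the dropper bottle in the narrow one. The navy jar stands in the middle tray pocket the herb jar came from; I parked it upright on the bare worktop between tray and caddy while the herb jar was moved.

**Last checks:**
- **Full depth:** each item was lowered until the force rose, and contact came within 1 mm of the height expected for its well or pocket floor.
- **Final side view:** the tops of all four items lie within 1 pixel of where they should be when standing upright and fully down. The two plain jars stand in their pockets and the purple and yellow look-alikes are untouched.
- **Final top view:** it shows the caddy clearly, but the arm hid most of the tray. So the tray check rests on the side view.
- **Robot:** it was clear of everything at hand-in.

**What went wrong or disagreed:**
- **TCP height:** the fingertips stood about 38 mm higher than the reported TCP height. Because of this my first grasp closed on the mill's top nut, and the mill rocked about 5° when I let go. It settled upright without falling, and I corrected for the offset in every later grasp.
- **TCP position:** the x reading was also about 3 mm too large, and I corrected that from the pictures.
- **Pressing force:** the highest force reading I printed was about 29 N. This was with the fingers on the mill's top, and I got about 28 N when seating the mill and the dropper bottle.

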